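# Press a bronze bushing into a drawer pivot housing

## Robot

A 6-joint arm with a two-finger parallel gripper is mounted at the origin on the work surface. World frame = base frame: x ahead of the robot, y to its left, z up, the work surface at z = 0. Lengths are in m, angles in degrees, forces in N, time in s.
With the tool pointing down it reaches from about 0.3 to 0.75 m from the base axis. Payload 8.5 kg.
Tool frame: the origin (TCP) lies at the very end of the fingers, on their centre line; the grasp point (between the pads) lies 19 mm behind it; z points along the fingers, y is the direction in which the jaws open and shut (so a half turn about z gives the same grasp; the last joint's range is limited). The gripper opens to 85 mm and grips with 20 to 120 N. Pads are 22 mm wide; open, the fingers measure 114 mm over their backs; the gripper's body (76 mm by 85 mm) begins 54 mm behind the grasp point. The pads swing forward as they close: fully open they stand 13 mm farther back than shut.
Start: joints at [-83.268, 21.807, 74.336, -0, 83.858, -12.336], TCP at [0.18, -0.52, 0.231] pointing down, gripper open.
Joint ranges: [-178.18, 178.18], [-50.72, 133.34], [12.68, 142.11], [-81.47, 261.47], [9.98, 163.14], [-165.26, 165.26]. Speed limits (degrees/s): [136.94, 136.94, 180, 180, 180, 180].

## Interface

Orientations are given as a 3x3 rotation matrix whose columns are the frame's x, y, z axes.
In Python, from cell import arm gives the robot as it stands.
- The arm moves only by the shell command python3 -m pendant 'ROWS'. ROWS is JSON, a list of rows, each an object of numbers: "jaw": the opening, from -1 (shut) to 1 (fully open); "tx", "ty", "tz": the shift along the tool's x, y, z in cm; "wx", "wy", "wz": the turn, a rotation vector about the tool's x, y, z in degrees. A call has 1 to 5 rows; each row is the pose to reach, as a shift and turn from the pose commanded when the call began, along the tool's axes at that moment; what a row does not reach only later rows make up. A row lasts 1/12 s, in which the tool goes at most 41.7 mm and 7.16 degrees, less where a joint would pass 70% of its speed; a pose out of reach is approached as far as the arm can. A call with a gripper value outside its range is refused whole. The fingers move at their own pace and stop on an object; the grip force is fixed at half the most. Time passes only in rows, so rows that repeat a pose let the fingers close. It gives the time, the measured TCP pose, the force and the opening at its end, in the units of the state.
- arm.observe(): the state, without advancing time (a new reading comes with each control period).
- arm.get_image(name): name is "scene" or "top" or "wrist"; returns a dict with "color" (480x640x3 uint8, red, green, blue), "depth" (480x640 float32, m along the optical axis (not along the pixel's ray), 0 where there is no reading), "mtx" (3x3 intrinsics, pixels), "R" (3x3) and "t" (3): a world point X has camera coordinates R X + t. Camera axes: x right, y down, z forward; pixel columns grow to the right and rows downward; lengths in m; the calibration is good to about 2 mm. The wrist camera is an equidistant fisheye: a pixel r from the principal point sees the ray r / f radians off the axis. A picture is of the moment at which its call begins.
- arm.sign_off(): hands the job in, once; it reports no verdict.
The state is a dict: "clock": time; "joint_positions": joint angles; "joint_velocities": joint speeds; "joint_torque": joint torques, N m; "tool_pos": TCP position; "orientation": TCP orientation; "force": force on the tool from outside, world axes, zero at the start; "moment": the same for the moment, N m; "finger_gap": finger opening in m.
Only numpy, scipy, OpenCV 4.12 (cv2) and the standard library are available. Lean on these libraries where they do the work, as an engineer would, in place of code of your own. Each camera call takes 0.05 s, during which the arm holds its last target.

## Task

The blue pivot housing for the stowage drawer has one empty bore. Take the bronze bushing from its white cradle, stand it upright with its flange up on the round black rubber mat and let go; then take it again from above, start it in the empty bore, let go while it still stands proud, and finally press it down until its flange sits flush on the boss all round. Do not disturb the loose things around, and leave the bushing fully home.

Things in the scene. Friction and masses are not known exactly. Their poses are not given: they have to be found in the camera images.
- bushing: bronze bushing, 48 mm long, about 160 g: a sleeve 30 mm in diameter and 40 mm long whose first 10 mm taper to 25 mm at the foot, then a round flange 52 mm in diameter and 8 mm thick. A black 12 mm hole at both ends (too small for a finger). Origin: centre of the foot; z runs from foot to flange. At first it lies in the cradle, its axis rising 30 degrees above level towards the flange.
- flange (a point): centre of the bushing's flange at mid-thickness (44 mm from the foot along the axis); axes as the bushing's. In the cradle only the flange's rim is free to grasp: 52 mm wide, the fingers closing level, across the axis; the gripper may lean in the upright plane that holds the axis.
- shoulder (a point): centre of the flange's underside, the shoulder (40 mm from the foot along the axis); axes as the bushing's
- cradle: fixed white plastic holder: a base 90 x 60 x 8 mm with a V groove 34 mm wide and a foot stop, inclined by 30 degrees, that carries the bushing's sleeve; the flange overhangs the high end, its centre 54 mm above the table. Open above and beside the flange. Origin: centre of the base's underside; x points (level) towards the high, flange end.
- mat: fixed round black rubber mat, 120 mm in diameter, 6 mm thick; origin: centre of its underside
- mat_top (a point): centre of the mat's upper face
- housing: fixed blue housing: base plate 165 (x) x 70 (y) x 12 mm with two round bosses 46 mm in diameter rising to 55 mm above the table, 90 mm apart: at its +x end the empty one, at its -x end one with a bronze bushing already fitted, its flange (52 mm in diameter, 8 mm thick) flush on the boss as the finished work must look. Origin: centre of the base's underside.
- bore (a point): centre of the mouth of the empty bore, on top of its boss (55 mm above the table); z points up. Bore 31.6 mm wide, 43 mm deep. A tight steel ring sits 23 mm down: the foot meets it when the shoulder is 17 mm above the boss, and then drives it down ahead of itself, which takes a steady push of about 10 N until the shoulder meets the boss; it stays where left. Fully home, the flange's top is 63 mm above the table.
- spare: bystander: bigger steel flanged bushing standing upright, flange 58 mm in diameter on top, 38 mm tall; origin: centre of its underside
- screwdriver: bystander: screwdriver 170 mm long with a red handle, lying on the table; origin: centre of its underside
- pudding: bystander: cream pudding can, 68 mm in diameter, 60 mm tall; origin: centre of its underside
- food_can: bystander: food can with a green label, 66 mm in diameter, 55 mm tall; origin: centre of its underside
- cracker_tin: bystander: flat brass-coloured tin, 80 mm in diameter, 35 mm tall; origin: centre of its underside
Not all that is in view belongs to the job. Of the things like the bushing, leave any that is pink or purple; of the rest the smaller one is meant.

How it is judged (in metres and radians):
On the way, in this order (a step that is already met when the one before it is completed fails the run):
1. the bushing stands upright, flange up, on the rubber mat, released (angle between bushing's own z axis and vertical below 0.1 rad and horizontal distance between bushing and mat_top below 0.052 m and z of bushing in the frame of mat_top between -0.003 and 0.003 m and contact force between the fingers and bushing below 0.2 N and linear speed of bushing below 0.02 m/s), for 0.2 s.
2. the bushing is started in the empty bore, its shoulder 4 to 25 mm above the boss, released (angle between bushing's own z axis and vertical below 0.15 rad and horizontal distance between bushing and bore below 0.005 m and z of shoulder in the frame of bore between 0.004 and 0.025 m and contact force between the fingers and bushing below 0.2 N and linear speed of bushing below 0.02 m/s), for 0.2 s.
At the end, for the whole second after the job is handed in: The bushing is in the empty bore of the housing, upright within 0.05 rad and centred within 3 mm, its shoulder flush on the boss within 2 mm, at rest (z of shoulder in the frame of bore between -0.003 and 0.002 m and horizontal distance between shoulder and bore below 0.003 m and angle between bushing's own z axis and vertical below 0.05 rad and linear speed of bushing below 0.01 m/s); the robot touches nothing.
It fails at once if the spare is pushed or tipped (moved more than 20 mm) (distance of spare from where it was at the start of the episode above 0.02 m).
It fails at once if the screwdriver is pushed or tipped (moved more than 20 mm) (distance of screwdriver from where it was at the start of the episode above 0.02 m).
It fails at once if the pudding is pushed or tipped (moved more than 20 mm) (distance of pudding from where it was at the start of the episode above 0.02 m).
It fails at once if the food can is pushed or tipped (moved more than 20 mm) (distance of food_can from where it was at the start of the episode above 0.02 m).
It fails at once if the cracker tin is pushed or tipped (moved more than 20 mm) (distance of cracker_tin from where it was at the start of the episode above 0.02 m).
It also fails if it takes over 64 s, if anything falls off the work surface, if the arm or the gripper's body presses on something with over 40 N, if the wrist force passes 120 N, or if a joint passes its speed limit or range.

## Working session

There is one attempt and no reset: what is moved stays moved. The work goes in short steps, Python scripts to look and compute and a shell command to move; the robot and the scene stay as the last step left them, time stands still between calls to the robot, and variables do not carry over. Pictures are saved under pics/ and viewed, and the job is handed in when it is done.

```bash
mkdir -p pics; ls; python3 - <<'E'
from cell import arm
import cv2,numpy as np
for n in("scene","top"):
    im=arm.get_image(n); cv2.imwrite(f"pics/{n}0.png",im["color"][:,:,::-1]); np.savez(f"{n}0.npz",**im)
    print(n,im["mtx"].round(1).tolist(),im["R"].round(3).tolist(),im["t"].round(3).tolist())
s=arm.observe();print(s)
E
```

```text
pics
scene [[620.2, 0.0, 316.9], [0.0, 620.2, 236.1], [0.0, 0.0, 1.0]] [[-0.422, 0.906, -0.003], [0.711, 0.329, -0.622], [-0.563, -0.265, -0.783]] [0.194, -0.351, 1.509]
top [[605.2, 0.0, 314.8], [0.0, 605.2, 229.8], [0.0, 0.0, 1.0]] [[-0.006, -1.0, 0.012], [-0.991, 0.004, -0.13], [0.13, -0.013, -0.991]] [0.041, 0.537, 1.239]
{'clock': 0.1, 'joint_positions': array([-8.32694323e+01,  2.18348582e+01,  7.43796671e+01,  1.78509532e-04,
        8.38597389e+01, -1.23340020e+01]), 'joint_velocities': array([-0.09479172, -0.02983716, -0.09970716, -0.10004529, -0.05437191,
       -0.00346096]), 'joint_torque': array([ 2.54636805e-03, -4.49223912e+01, -2.31658763e+01, -2.28805739e-04,
        3.68325229e-03, -1.58211031e-05]), 'tool_pos': array([ 0.17963006, -0.51954775,  0.2307992 ]), 'orientation': array([[ 9.45151206e-01,  3.26633091e-01, -1.48833735e-04],
       [ 3.26633005e-01, -9.45150370e-01,  1.28758504e-03],
       [ 2.79897621e-04, -1.26557656e-03, -9.99999160e-01]]), 'force': array([-0.39623174, -1.00936447, -0.25361683]), 'moment': array([-0.0318052 ,  0.03221508, -0.02718464]), 'finger_gap': 0.08553584533226073}
```

View pics/top0.png

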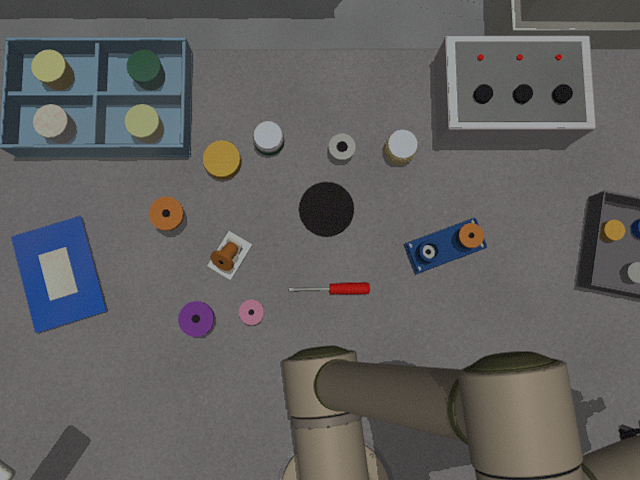

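View pics/scene0.png

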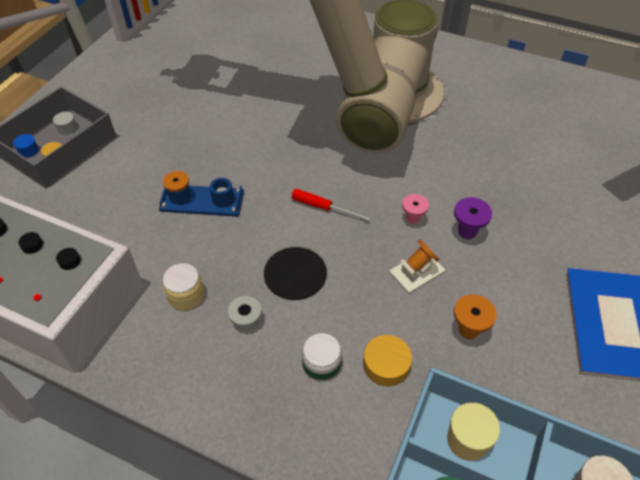

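Things like the bushing in the top image are the cradle one (228,254), a standing orange one (166,213), pink (251,312) and purple (196,319). The non-pink, non-purple, smaller one is the one in the white cradle. I'll confirm that in a crop.

```bash
python3 - <<'E'
import cv2,numpy as np
a=cv2.imread("pics/top0.png"); s=cv2.imread("pics/scene0.png")
c1=cv2.resize(a[190:290,140:270],(520,400),interpolation=cv2.INTER_CUBIC)
c2=cv2.resize(s[220:345,380:505],(280,280),interpolation=cv2.INTER_CUBIC)
c3=cv2.resize(a[210:280,400:490],(280,218),interpolation=cv2.INTER_CUBIC)
o=np.zeros((500,800,3),np.uint8);o[:400,:520]=c1;o[:280,520:]=c2;o[280:498,520:]=c3
cv2.imwrite("pics/crop1.png",o)
E
cat > h.py <<'E'
import numpy as np,cv2
def world(im,u,v,z=None):
    K,R,t=im["mtx"],im["R"],im["t"]
    r=np.array([(u-K[0,2])/K[0,0],(v-K[1,2])/K[1,1],1.])
    if z is None: return R.T@(r*im["depth"][int(round(v)),int(round(u))]-t)
    o=-R.T@t; d=R.T@r; return o+d*(z-o[2])/d[2]
def cloud(im):
    K,R,t=im["mtx"],im["R"],im["t"]; v,u=np.mgrid[:480,:640]; d=im["depth"]
    P=np.stack([(u-K[0,2])/K[0,0]*d,(v-K[1,2])/K[1,1]*d,d],-1)-t
    return P@R
E
python3 - <<'E'
from h import *
im=dict(np.load("top0.npz"))
P=cloud(im)
for n,u,v in[("spareorange",166,213),("spare",342,147),("pudding?",402,145),("can?",268,135),("tin",222,158),("screwH",350,289),("mat",327,209),("filled",471,235),("empty",428,252),("cradflange",222,262),("orange2",235,248)]:
    print(n,P[v,u].round(3))
E
```

```text
spareorange [0.569 0.343 0.07 ]
spare [ 0.714 -0.021  0.044]
pudding? [ 0.713 -0.146  0.063]
can? [0.737 0.136 0.055]
tin [0.693 0.235 0.037]
screwH [ 0.414 -0.035  0.022]
mat [0.586 0.011 0.007]
filled [ 0.521 -0.282  0.067]
empty [ 0.49  -0.201  0.027]
cradflange [0.469 0.229 0.058]
orange2 [0.499 0.204 0.047]
```

View pics/crop1.png

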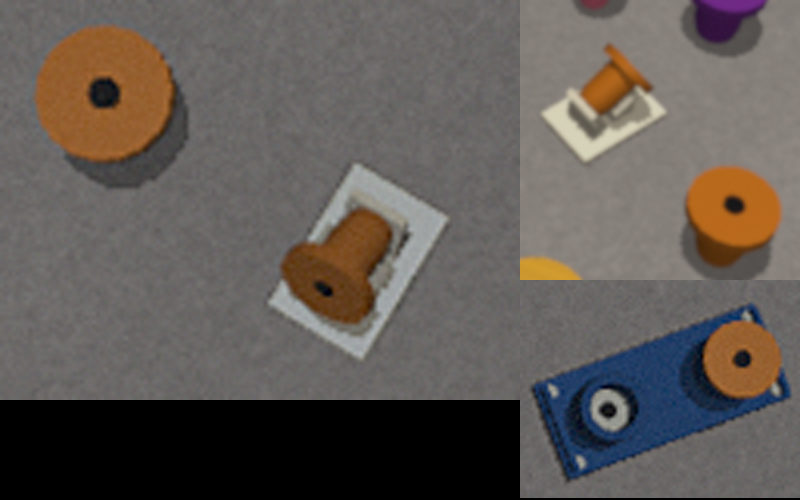

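The crop confirms it. The target lies in the white cradle with its flange hole at top pixel (220.8,262), towards the lower left. The standing orange one is clearly larger. The empty bore is the left boss, at top pixel (428,252).

```bash
python3 - <<'E'
from h import *
from scipy.optimize import least_squares
im=dict(np.load("top0.npz")); P=cloud(im); c=im["color"].astype(int)
# cradle corners
co=[world(im,140+u/4-.4,190+v/4-.4,.008) for u,v in[(357,163),(448,217),(362,358),(268,303)]]
co=np.array(co); print(co.round(4), np.linalg.norm(co-np.roll(co,-1,0),axis=1).round(4)); ctr=co.mean(0)
ax=(co[2]+co[3]-co[0]-co[1]); ax/=np.linalg.norm(ax); print("cradle",ctr.round(4),ax.round(3),np.degrees(np.arctan2(ax[1],ax[0])))
print("flange face hole",world(im,220.4,261.6,.056+0.002).round(4))
# blue housing
hsv=cv2.cvtColor(im["color"],cv2.COLOR_RGB2HSV)
box=np.zeros((480,640),bool); box[210:280,400:490]=1
blue=box&(hsv[...,0]>100)&(hsv[...,0]<125)&(hsv[...,1]>120)
base=blue&(P[...,2]<.022)
print("z",np.percentile(P[box][:,2],[5,30,50,80,95]).round(3))
cs,_=cv2.findContours((box&((hsv[...,1]>100))).astype(np.uint8),cv2.RETR_EXTERNAL,cv2.CHAIN_APPROX_NONE)
k=max(cs,key=cv2.contourArea); print(cv2.minAreaRect(k))
# fitted flange: orange pixels
for nm,b in(("fit",(210,280,440,490)),("mat",(170,245,290,365)),):
    m=np.zeros((480,640),bool); m[b[0]:b[1],b[2]:b[3]]=1
    m&= (hsv[...,0]<20)&(hsv[...,1]>120) if nm=="fit" else (hsv[...,2]<40)
    cs,_=cv2.findContours(m.astype(np.uint8),cv2.RETR_EXTERNAL,cv2.CHAIN_APPROX_NONE)
    e=cv2.fitEllipse(max(cs,key=cv2.contourArea)); z=.063 if nm=="fit" else .006
    print(nm,e, world(im,*e[0],z).round(4))
top=blue&(P[...,2]>.045)&(np.hypot(P[...,0]-.49,P[...,1]+.2)<.05)
print(top.sum(),P[top].mean(0).round(4),P[top][:,:2].min(0),P[top][:,:2].max(0))
v,u=np.nonzero(top); print(u.min(),u.max(),v.min(),v.max())
E
```

```text
[[0.5408 0.2224 0.008 ]
 [0.5114 0.1735 0.008 ]
 [0.4364 0.2185 0.008 ]
 [0.4658 0.2688 0.008 ]] [0.0571 0.0875 0.0583 0.0881]
cradle [0.4886 0.2208 0.008 ] [-0.854  0.52   0.   ] 148.64371640426504
flange face hole [0.4697 0.2324 0.058 ]
z [-0.004 -0.     0.002  0.016  0.062]
((445.9794921875, 244.94522094726562), (32.4203987121582, 78.41757202148438), 69.44395446777344)
fit ((470.7874755859375, 235.1800079345703), (23.913253784179688, 24.230037689208984), 117.951904296875) [ 0.5212 -0.2829  0.063 ]
mat ((326.0839538574219, 208.9639434814453), (52.94129943847656, 53.2860221862793), 84.09429931640625) [0.5867 0.0133 0.006 ]
210 [ 0.4915 -0.1988  0.0539] [ 0.46886927 -0.22063819] [ 0.51292651 -0.17594993]
419 440 240 261
```

```bash
python3 - <<'E'
import cv2,numpy as np
a=cv2.imread("pics/top0.png"); s=cv2.imread("pics/scene0.png")
c1=cv2.resize(a[230:270,405:455],(500,400),interpolation=cv2.INTER_CUBIC)
c2=cv2.resize(s[165:220,155:250],(760,440)[:2],interpolation=cv2.INTER_CUBIC)
cv2.imwrite("pics/crop2.png",c1);cv2.imwrite("pics/crop3.png",c2)
E
```

```text
(no output)
```

View pics/crop2.png

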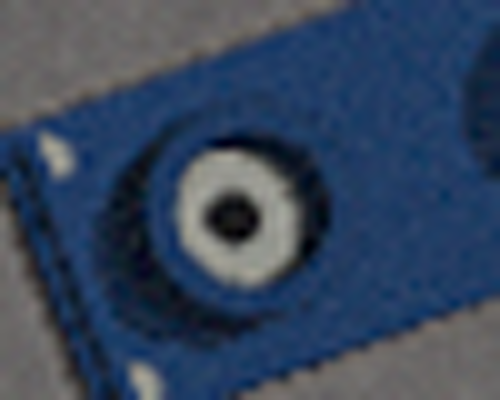

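```bash
cat >> h.py <<'E'
from scipy.spatial.transform import Rotation as Ro
def pose(yaz,L):
    a=np.radians(yaz); y=np.array([np.cos(a),np.sin(a),0]); z=np.array([0,0,-1.]); x=np.cross(y,z)
    return np.column_stack([x,y,z])@Ro.from_euler("y",L,degrees=True).as_matrix()
def go(p,yaz,L=0):
    from cell import arm
    s=arm.observe(); R=s["orientation"]; T=pose(yaz,L)
    d=R.T@(np.array(p)-s["tool_pos"])*100; w=Ro.from_matrix(R.T@T).as_rotvec(degrees=True)
    print("t",s["clock"],"pos",s["tool_pos"].round(4),"F",s["force"].round(1),"gap",round(s["finger_gap"],4),"J",s["joint_positions"].round(0))
    print("shift",d.round(2),"turn",w.round(2))
E
python3 -c "
from h import *
go([.45,-.2,.25],0)"
```

```text
t 0.1 pos [ 0.1796 -0.5195  0.2308] F [-0.4 -1.  -0.3] gap 0.0855 J [-83.  22.  74.   0.  84. -12.]
shift [ 35.99 -21.37  -1.88] turn [-5.000e-02 -6.000e-02 -7.094e+01]
```

```bash
python3 -m pendant '[{"tx":17,"ty":-10,"tz":-1,"wz":-35,"jaw":1},{"tx":17,"ty":-10,"tz":-1,"wz":-35,"jaw":1},{"tx":17,"ty":-10,"tz":-1,"wz":-35,"jaw":1},{"tx":17,"ty":-10,"tz":-1,"wz":-35,"jaw":1},{"tx":17,"ty":-10,"tz":-1,"wz":-35,"jaw":1}]'; python3 -c "
from h import *
go([.47,.0,.25],20)"
```

```text
t 0.1 pos [ 0.1796 -0.5195  0.2308] F [-0.4 -1.  -0.3] gap 0.0855 J [-83.  22.  74.   0.  84. -12.]
shift [ 44.42 -39.62  -1.86] turn [-4.000e-02 -7.000e-02 -9.094e+01]invalid input at $[0]: expected keys jaw, tx, ty, tz, wx, wy, wz
```

```bash
python3 -m pendant '[{"tx":17,"ty":-10,"tz":-1,"wx":0,"wy":0,"wz":-35,"jaw":1},{"tx":17,"ty":-10,"tz":-1,"wx":0,"wy":0,"wz":-35,"jaw":1},{"tx":17,"ty":-10,"tz":-1,"wx":0,"wy":0,"wz":-35,"jaw":1},{"tx":17,"ty":-10,"tz":-1,"wx":0,"wy":0,"wz":-35,"jaw":1},{"tx":17,"ty":-10,"tz":-1,"wx":0,"wy":0,"wz":-35,"jaw":1}]'; python3 -c "
from h import *
go([.47,.0,.25],20)"
```

```text
clock: 0.52
tool_pos: [0.309, -0.3671, 0.2414]
orientation: [[0.581, 0.814, 0.0], [0.814, -0.581, 0.001], [0.001, -0.0, -1.0]]
force: [1.2, -0.9, -0.6]
finger_gap: 0.0853
t 0.5167 pos [ 0.309  -0.3671  0.2414] F [ 1.2 -0.9 -0.6] gap 0.0853 J [-64.  14.  84.   0.  82. -29.]
shift [39.24 -8.23 -0.83] turn [ 0.000e+00 -5.000e-02 -5.553e+01]
```

```bash
python3 -m pendant '[{"tx":4,"ty":-0.8,"tz":-0.2,"wx":0,"wy":0,"wz":-7,"jaw":1},{"tx":8,"ty":-1.6,"tz":-0.4,"wx":0,"wy":0,"wz":-14,"jaw":1},{"tx":12,"ty":-2.4,"tz":-0.6,"wx":0,"wy":0,"wz":-21,"jaw":1},{"tx":16,"ty":-3.2,"tz":-0.8,"wx":0,"wy":0,"wz":-28,"jaw":1},{"tx":20,"ty":-4,"tz":-0.8,"wx":0,"wy":0,"wz":-35,"jaw":1}]'; python3 -c "
from h import *
go([.47,.22,.22],58.6)"
```

```text
clock: 0.93
tool_pos: [0.393, -0.1824, 0.2495]
orientation: [[0.011, 1.0, 0.0], [1.0, -0.011, -0.0], [-0.0, 0.0, -1.0]]
force: [0.3, -0.8, 0.4]
finger_gap: 0.0853
t 0.9333 pos [ 0.393  -0.1824  0.2495] F [ 0.3 -0.8  0.4] gap 0.0853 J [-41.   9.  89.   0.  82. -40.]
shift [40.32  7.27  2.95] turn [ 1.000e-02  2.000e-02 -5.921e+01]
```

```bash
python3 -m pendant '[{"tx":4,"ty":0.8,"tz":0.3,"wx":0,"wy":0,"wz":-7,"jaw":1},{"tx":8,"ty":1.6,"tz":0.6,"wx":0,"wy":0,"wz":-14,"jaw":1},{"tx":12,"ty":2.4,"tz":0.9,"wx":0,"wy":0,"wz":-21,"jaw":1},{"tx":16,"ty":3.2,"tz":1.2,"wx":0,"wy":0,"wz":-28,"jaw":1},{"tx":20,"ty":3.8,"tz":1.5,"wx":0,"wy":0,"wz":-35,"jaw":1}]'; python3 -c "
from h import *
go([.46,.22,.2],58.6,-20)"
```

```text
clock: 1.35
tool_pos: [0.4339, 0.0171, 0.2341]
orientation: [[-0.565, 0.825, -0.0], [0.825, 0.565, 0.0], [0.0, -0.0, -1.0]]
force: [1.1, -1.4, -0.3]
finger_gap: 0.0853
t 1.35 pos [0.4339 0.0171 0.2341] F [ 1.1 -1.4 -0.3] gap 0.0853 J [-13.  10.  91.   0.  79. -48.]
shift [15.26 13.62  3.41] turn [ -4.23 -19.71 -23.94]
```

```bash
python3 -m pendant '[{"tx":3,"ty":2.7,"tz":0.7,"wx":-0.8,"wy":-4,"wz":-4.8,"jaw":1},{"tx":6,"ty":5.4,"tz":1.4,"wx":-1.7,"wy":-8,"wz":-9.6,"jaw":1},{"tx":9,"ty":8.1,"tz":2.1,"wx":-2.5,"wy":-12,"wz":-14.4,"jaw":1},{"tx":12,"ty":10.8,"tz":2.8,"wx":-3.4,"wy":-16,"wz":-19.2,"jaw":1},{"tx":15.3,"ty":13.6,"tz":3.4,"wx":-4.2,"wy":-19.7,"wz":-24,"jaw":1}]'; python3 - <<'E'
from h import *
from cell import arm
im=arm.get_image("wrist"); cv2.imwrite("pics/w1.png",im["color"][:,:,::-1]); np.savez("w1.npz",**im)
im=arm.get_image("top"); cv2.imwrite("pics/t1.png",im["color"][:,:,::-1])
go([.46,.22,.2],58.6,-20)
E
```

```text
clock: 1.77
tool_pos: [0.4603, 0.2183, 0.2003]
orientation: [[-0.801, 0.521, 0.294], [0.489, 0.853, -0.18], [-0.345, -0.0, -0.939]]
force: [1.7, -0.9, 0.1]
finger_gap: 0.0854
t 1.8667 pos [0.4584 0.2219 0.1989] F [ 0.7 -0.7 -0.2] gap 0.0855 J [ 20.  16.  92. -18.  61. -31.]
shift [-0.26 -0.08 -0.02] turn [ 0.02 -0.04  0.42]
```

View pics/w1.png

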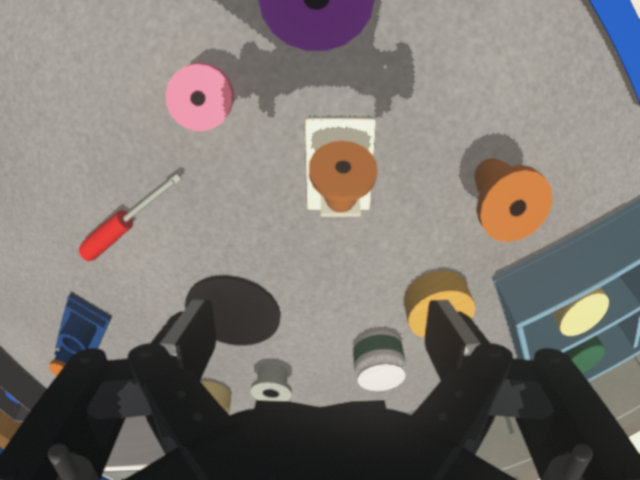

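The wrist view shows the flange face around its hole at pixel (343,167), with the cradle beneath it. Measuring it from here.

```bash
cat >> h.py <<'E'
def fworld(im,u,v,z=None):
    K,R,t=im["mtx"],im["R"],im["t"]; dx,dy=u-K[0,2],v-K[1,2]; r=np.hypot(dx,dy); th=r/K[0,0]
    ray=np.array([np.sin(th)*dx/r,np.sin(th)*dy/r,np.cos(th)])
    o=-R.T@t; d=R.T@ray
    if z is None: return R.T@(ray/ray[2]*im["depth"][int(round(v)),int(round(u))]-t)
    return o+d*(z-o[2])/d[2]
E
python3 - <<'E'
from h import *
im=dict(np.load("w1.npz")); print(im["mtx"].round(1).tolist())
hsv=cv2.cvtColor(im["color"],cv2.COLOR_RGB2HSV)
print("hole",fworld(im,343,167,.056).round(4))
for p in [(325,165),(362,165),(343,150),(343,185)]: print(p,fworld(im,*p).round(4))
print("rim L/R",fworld(im,309,171,.054).round(4),fworld(im,377.5,172,.054).round(4))
co=np.array([fworld(im,u,v,.008) for u,v in[(305,118),(375,118),(371,210),(307,210)]]);print(co.round(4))
print("axis",np.degrees(np.arctan2(*((co[0]+co[1]-co[2]-co[3])[[1,0]]))))
# hole centroid
m=np.zeros((480,640),np.uint8); m[150:185,325:362]=(hsv[150:185,325:362,2]<70); print(cv2.connectedComponentsWithStats(m)[2:])
E
```

```text
[[371.6, 0.0, 319.8], [0.0, 371.6, 243.0], [0.0, 0.0, 1.0]]
hole [0.4701 0.2328 0.056 ]
(325, 165) [0.462  0.222  0.0553]
(362, 165) [0.477  0.2455 0.0534]
(343, 150) [0.4633 0.2376 0.0422]
(343, 185) [0.4766 0.2282 0.0701]
rim L/R [0.4605 0.2089 0.054 ] [0.4879 0.2531 0.054 ]
[[0.4343 0.22   0.008 ]
 [0.4642 0.2703 0.008 ]
 [0.5427 0.2253 0.008 ]
 [0.5113 0.1733 0.008 ]]
axis 149.4748242552237
(array([[     0,      0,    640,    480, 307103],
       [   337,    162,     12,     10,     97]], dtype=int32), array([[319.49266207, 239.52307206],
       [342.73195876, 166.45360825]]))
```

```bash
python3 -c "
from h import *
T=pose(59,-20);z=T[:,2];print(z)
F=np.array([.473,.231,.054]); go(F+z*(.021-.06),59,-20); go(F+z*.021,59,-20)"
```

```text
[ 0.29316848 -0.1761534  -0.93969262]
t 1.8667 pos [0.4584 0.2219 0.1989] F [ 0.7 -0.7 -0.2] gap 0.0855 J [ 20.  16.  92. -18.  61. -31.]
shift [4.21 1.56 9.98] turn [-0.12 -0.04  0.05]
t 1.8667 pos [0.4584 0.2219 0.1989] F [ 0.7 -0.7 -0.2] gap 0.0855 J [ 20.  16.  92. -18.  61. -31.]
shift [ 4.21  1.57 15.98] turn [-0.12 -0.04  0.05]
```

```bash
python3 -m pendant '[{"tx":1.4,"ty":0.5,"tz":3.3,"wx":0,"wy":0,"wz":0,"jaw":1},{"tx":2.8,"ty":1.0,"tz":6.6,"wx":0,"wy":0,"wz":0,"jaw":1},{"tx":4.2,"ty":1.56,"tz":10,"wx":0,"wy":0,"wz":0,"jaw":1},{"tx":4.2,"ty":1.56,"tz":10,"wx":0,"wy":0,"wz":0,"jaw":1}]'; python3 - <<'E'
from h import *
from cell import arm
im=arm.get_image("wrist"); cv2.imwrite("pics/w2.png",im["color"][:,:,::-1]); np.savez("w2.npz",**im)
F=np.array([.473,.231,.054]); go(F+pose(59,-20)[:,2]*.021,59,-20)
E
```

```text
clock: 2.2
tool_pos: [0.4616, 0.231, 0.0864]
orientation: [[-0.803, 0.526, 0.28], [0.493, 0.851, -0.184], [-0.335, -0.009, -0.942]]
force: [-1.3, -0.6, -0.4]
finger_gap: 0.0851
t 2.25 pos [0.463  0.2311 0.0898] F [1.5 0.3 1.3] gap 0.0853 J [ 21.  26.  99. -22.  46. -23.]
shift [0.4  0.56 5.76] turn [-0.58 -0.26 -0.54]
```

View pics/w2.png

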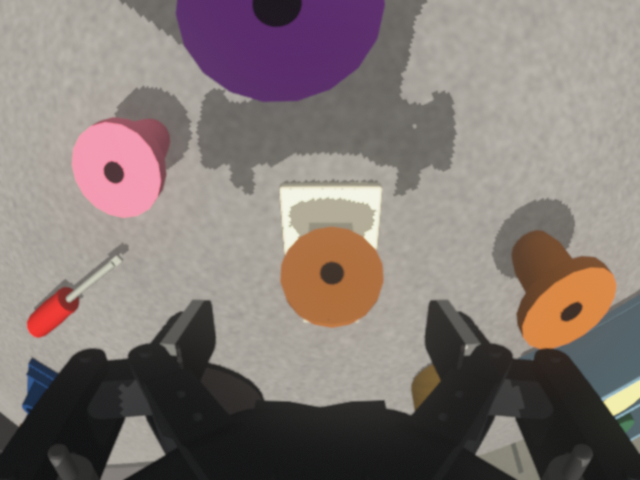

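```bash
python3 -m pendant '[{"tx":0.4,"ty":0.56,"tz":0.5,"wx":-0.6,"wy":-0.3,"wz":-0.5,"jaw":1},{"tx":0.4,"ty":0.56,"tz":1.5,"wx":-0.6,"wy":-0.3,"wz":-0.5,"jaw":1},{"tx":0.4,"ty":0.56,"tz":2.5,"wx":-0.6,"wy":-0.3,"wz":-0.5,"jaw":1},{"tx":0.4,"ty":0.56,"tz":3.5,"wx":-0.6,"wy":-0.3,"wz":-0.5,"jaw":1},{"tx":0.4,"ty":0.56,"tz":3.5,"wx":-0.6,"wy":-0.3,"wz":-0.5,"jaw":1}]'; python3 - <<'E'
from h import *
from cell import arm
im=arm.get_image("wrist"); cv2.imwrite("pics/w3.png",im["color"][:,:,::-1]); np.savez("w3.npz",**im)
F=np.array([.473,.231,.054]); go(F+pose(59,-20)[:,2]*.021,59,-20)
E
```

```text
clock: 2.67
tool_pos: [0.4743, 0.2315, 0.0567]
orientation: [[-0.803, 0.516, 0.299], [0.486, 0.857, -0.175], [-0.346, 0.005, -0.938]]
force: [-0.4, -0.6, -0.0]
finger_gap: 0.0857
t 2.7167 pos [0.4743 0.2318 0.0574] F [0.3 0.4 0.7] gap 0.0856 J [ 21.  29. 100. -24.  41. -21.]
shift [ 0.2  -0.15  2.4 ] turn [ 0.27  0.26 -0.17]
```

View pics/w3.png

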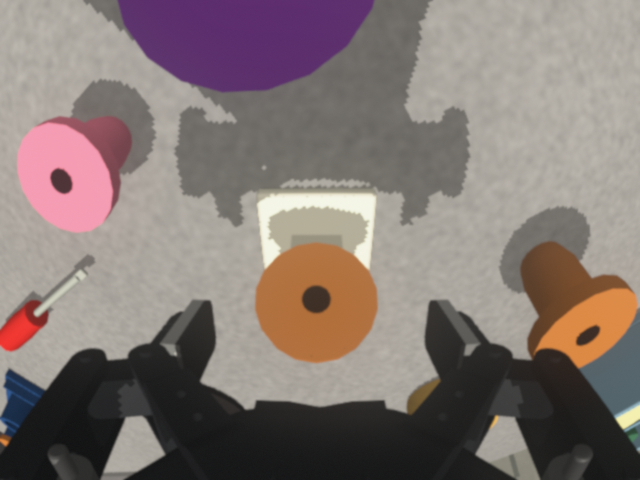

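The flange hole at (316,299) is near the finger mid-line at column 320, a 1–2 mm offset. I'll finish the descent and close.

```bash
python3 -m pendant '[{"tx":0.1,"ty":-0.1,"tz":1.2,"wx":0,"wy":0,"wz":0,"jaw":1},{"tx":0.2,"ty":-0.15,"tz":2.4,"wx":0,"wy":0,"wz":0,"jaw":1},{"tx":0.2,"ty":-0.15,"tz":2.4,"wx":0,"wy":0,"wz":0,"jaw":1},{"tx":0.2,"ty":-0.15,"tz":2.4,"wx":0,"wy":0,"wz":0,"jaw":0.5},{"tx":0.2,"ty":-0.15,"tz":2.4,"wx":0,"wy":0,"wz":0,"jaw":0.5}]'; python3 - <<'E'
from h import *
from cell import arm
im=arm.get_image("wrist"); cv2.imwrite("pics/w4.png",im["color"][:,:,::-1]); np.savez("w4.npz",**im)
F=np.array([.473,.231,.054]); go(F+pose(59,-20)[:,2]*.021,59,-20)
E
```

```text
clock: 3.13
tool_pos: [0.4793, 0.2281, 0.0355]
orientation: [[-0.802, 0.515, 0.301], [0.485, 0.857, -0.173], [-0.347, 0.007, -0.938]]
force: [-1.2, 0.0, -0.7]
finger_gap: 0.0649
t 3.1833 pos [0.4793 0.2281 0.0356] F [ 0.5 -0.4 -0.4] gap 0.0641 J [ 20.  31. 101. -26.  37. -19.]
shift [ 0.02 -0.08  0.13] turn [ 0.39  0.34 -0.15]
```

View pics/w4.png

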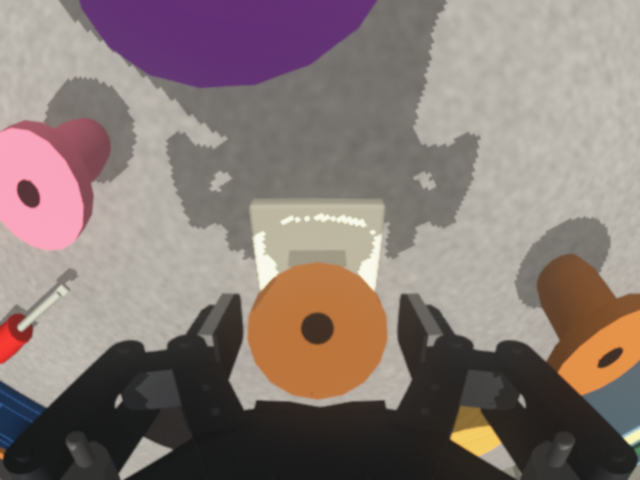

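```bash
python3 -m pendant '[{"tx":0,"ty":-0.1,"tz":0.1,"wx":0.4,"wy":0.3,"wz":0,"jaw":0.5},{"tx":0,"ty":-0.1,"tz":0.1,"wx":0.4,"wy":0.3,"wz":0,"jaw":0},{"tx":0,"ty":-0.1,"tz":0.1,"wx":0.4,"wy":0.3,"wz":0,"jaw":-0.5},{"tx":0,"ty":-0.1,"tz":0.1,"wx":0.4,"wy":0.3,"wz":0,"jaw":-0.5},{"tx":0,"ty":-0.1,"tz":0.1,"wx":0.4,"wy":0.3,"wz":0,"jaw":-0.5}]';  python3 -c "
from h import *
go([.479,.227,.1],59,-20)"
```

```text
clock: 3.6
tool_pos: [0.479, 0.2269, 0.0343]
orientation: [[-0.804, 0.517, 0.293], [0.486, 0.856, -0.177], [-0.343, 0.0, -0.939]]
force: [-1.4, -0.6, 5.2]
finger_gap: 0.0499
t 3.6 pos [0.479  0.2269 0.0343] F [-1.4 -0.6  5.2] gap 0.0499 J [ 20.  32. 101. -26.  38. -20.]
shift [-2.25  0.01 -6.17] turn [-0.04  0.03 -0.14]
```

```bash
python3 -m pendant '[{"tx":-0.34,"ty":0,"tz":-0.94,"wx":0,"wy":0,"wz":0,"jaw":-0.5},{"tx":-0.68,"ty":0,"tz":-1.88,"wx":0,"wy":0,"wz":0,"jaw":-0.5},{"tx":-1.4,"ty":0,"tz":-3.8,"wx":0,"wy":0,"wz":0,"jaw":-0.5},{"tx":-2.7,"ty":0,"tz":-7.5,"wx":0,"wy":0,"wz":0,"jaw":-0.5},{"tx":-4.1,"ty":0,"tz":-11.3,"wx":0,"wy":0,"wz":0,"jaw":-0.5}]';  python3 - <<'E'
from h import *
from cell import arm
for n in("wrist","scene"):
    im=arm.get_image(n); cv2.imwrite(f"pics/{n}5.png",im["color"][:,:,::-1]); np.savez(f"{n}5.npz",**im)
go([.479,.227,.15],59,-20)
E
```

```text
clock: 4.02
tool_pos: [0.4777, 0.2269, 0.1551]
orientation: [[-0.806, 0.517, 0.289], [0.486, 0.856, -0.177], [-0.339, -0.002, -0.941]]
force: [1.7, -0.4, -2.3]
finger_gap: 0.0496
t 4.1167 pos [0.4811 0.2281 0.161 ] F [ 0.6 -0.1 -1.8] gap 0.0497 J [ 20.  21.  92. -19.  55. -29.]
shift [ 0.5  -0.21  0.98] turn [ 0.47  0.42 -0.28]
```

View pics/wrist5.png

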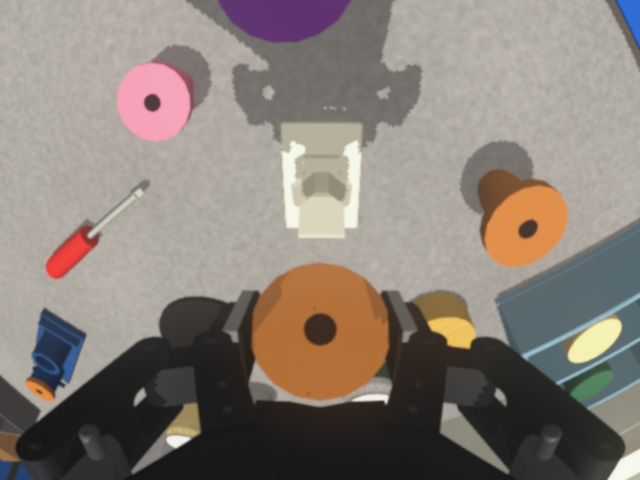

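View pics/scene5.png

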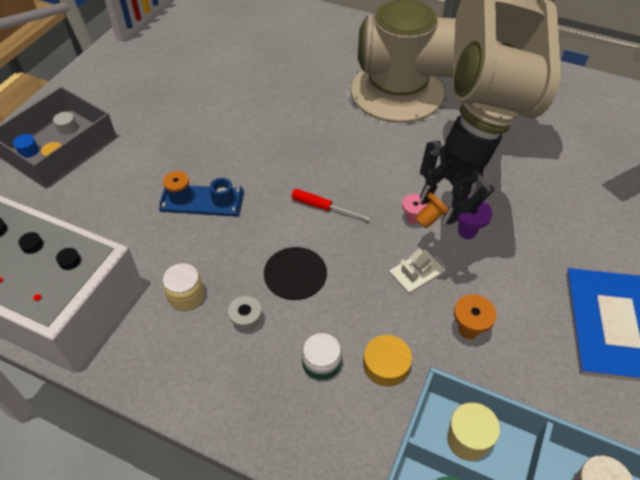

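The bushing is held. The flange is between the pads, its hole at (319,329), and the cradle is empty. I'll measure its pose in the tool frame.

```bash
cat >> h.py <<'E'
def fcloud(im):
    K,R,t=im["mtx"],im["R"],im["t"]; v,u=np.mgrid[:480,:640]; dx,dy=u-K[0,2],v-K[1,2]; r=np.hypot(dx,dy)+1e-9; th=r/K[0,0]
    d=im["depth"]; k=np.tan(th)/r*d
    return (np.stack([dx*k,dy*k,d],-1)-t)@R
def face(im,uc,vc,rad):
    "plane fit of orange face near pixel"
    P=fcloud(im); v,u=np.mgrid[:480,:640]; rr=np.hypot(u-uc,v-vc)
    hsv=cv2.cvtColor(im["color"],cv2.COLOR_RGB2HSV)
    m=(rr<rad)&(hsv[...,0]<20)&(hsv[...,1]>100)&(im["depth"]>0)
    Q=P[m]
    for _ in range(3):
        c=Q.mean(0); n=np.linalg.svd(Q-c,full_matrices=False)[2][2]; e=(Q-c)@n; Q=Q[abs(e)<2.5*e.std()+1e-4]
    if n[2]<0:n=-n
    return c,n,len(Q),e.std()
E
python3 - <<'E'
from h import *
from cell import arm
im=dict(np.load("wrist5.npz")); s=arm.observe(); R=s["orientation"]; p=s["tool_pos"]
c,n,k,e=face(im,319,329,60); print(c,n,k,e)
h=fworld(im,319.5,329,c[2]); print("hole in world",h, "tool",R.T@(h-p),"axis tool",R.T@n, "elev",np.degrees(np.arcsin(n[2])))
E
```

```text
[0.4685608  0.23234738 0.17598246] [-0.73869661  0.44343366  0.5076356 ] 11105 0.0006040658470209306
hole in world [0.46885305 0.23239256 0.17598246] tool [ 0.00666192 -0.00248559 -0.01852151] axis tool [ 0.63028132  0.00289839 -0.77636142] elev 30.506466006207706
```

```bash
python3 -c "
from h import *
go([.535,.1,.17],59,12); go([.564,.02,.15],59,39)"
```

```text
t 4.1167 pos [0.4811 0.2281 0.161 ] F [ 0.6 -0.1 -1.8] gap 0.0497 J [ 20.  21.  92. -19.  55. -29.]
shift [-10.87  -8.17   3.  ] turn [ 0.54 32.42 -0.14]
t 4.1167 pos [0.4811 0.2281 0.161 ] F [ 0.6 -0.1 -1.8] gap 0.0497 J [ 20.  21.  92. -19.  55. -29.]
shift [-16.39 -13.54   7.14] turn [ 5.700e-01  5.942e+01 -1.000e-02]
```

```bash
python3 -m pendant '[{"tx":-2.2,"ty":-1.6,"tz":0.6,"wx":0.1,"wy":6.5,"wz":0,"jaw":-0.5},{"tx":-4.4,"ty":-3.3,"tz":1.2,"wx":0.2,"wy":13,"wz":0,"jaw":-0.5},{"tx":-6.5,"ty":-4.9,"tz":1.8,"wx":0.3,"wy":19.5,"wz":0,"jaw":-0.5},{"tx":-8.7,"ty":-6.5,"tz":2.4,"wx":0.4,"wy":26,"wz":0,"jaw":-0.5},{"tx":-10.9,"ty":-8.2,"tz":3,"wx":0.5,"wy":32.4,"wz":-0.1,"jaw":-0.5}]'; python3 -c "
from h import *
go([.564,.02,.14],59,39)"
```

```text
clock: 4.53
tool_pos: [0.5331, 0.0974, 0.1641]
orientation: [[-0.835, 0.516, -0.191], [0.504, 0.857, 0.108], [0.219, -0.006, -0.976]]
force: [0.7, 0.3, -2.3]
finger_gap: 0.0497
t 4.5333 pos [0.5331 0.0974 0.1641] F [ 0.7  0.3 -2.3] gap 0.0497 J [ -5.  29.  75.   5.  88. -64.]
shift [-7.01 -5.02  0.92] turn [-0.31 26.32 -0.19]
```

```bash
python3 -m pendant '[{"tx":-1.4,"ty":-1,"tz":0.2,"wx":0,"wy":6,"wz":0,"jaw":-0.5},{"tx":-2.8,"ty":-2,"tz":0.4,"wx":-0.1,"wy":12,"wz":0,"jaw":-0.5},{"tx":-4.2,"ty":-3,"tz":0.6,"wx":-0.2,"wy":18,"wz":-0.1,"jaw":-0.5},{"tx":-5.6,"ty":-4,"tz":0.8,"wx":-0.3,"wy":23,"wz":-0.2,"jaw":-0.5},{"tx":-7,"ty":-5,"tz":0.9,"wx":-0.3,"wy":26.3,"wz":-0.2,"jaw":-0.5}]'; python3 -m pendant '[{"tx":0,"ty":0,"tz":0,"wx":0,"wy":0,"wz":0,"jaw":-0.5},{"tx":0,"ty":0,"tz":0,"wx":0,"wy":0,"wz":0,"jaw":-0.5},{"tx":0,"ty":0,"tz":0,"wx":0,"wy":0,"wz":0,"jaw":-0.5}]';python3 - <<'E'
from h import *
from cell import arm
s=arm.observe(); R=s["orientation"]; p=s["tool_pos"]
im=arm.get_image("wrist"); cv2.imwrite(f"pics/w6.png",im["color"][:,:,::-1]); np.savez(f"w6.npz",**im)
c,n,k,e=face(im,319,329,60); print(c,n,k,e)
hsv=cv2.cvtColor(im["color"],cv2.COLOR_RGB2HSV)
m=np.zeros((480,640),np.uint8); m[305:355,295:345]=(hsv[305:355,295:345,2]<70); st=cv2.connectedComponentsWithStats(m); i=1+st[2][1:,4].argmax();print(st[2][i],st[3][i])
h=fworld(im,*st[3][i],c[2]); foot=h-.048*n; print("face ctr",h,"foot",foot,"tool",R.T@(h-p),"tilt axis tool",R.T@n)
go([.564,.02,.15],59,39)
im=arm.get_image("scene"); cv2.imwrite(f"pics/s6.png",im["color"][:,:,::-1])
E
```

```text
clock: 4.95
tool_pos: [0.564, 0.0198, 0.1385]
orientation: [[-0.664, 0.516, -0.54], [0.402, 0.856, 0.324], [0.63, -0.002, -0.777]]
force: [-0.4, -0.7, -1.7]
finger_gap: 0.0496
clock: 5.2
tool_pos: [0.5635, 0.0218, 0.1399]
orientation: [[-0.668, 0.515, -0.537], [0.404, 0.857, 0.32], [0.625, -0.002, -0.781]]
force: [-1.2, -0.0, -2.0]
finger_gap: 0.0494
[0.57462003 0.0149876  0.1600032 ] [-0.02009845  0.01148147  0.99973208] 10855 0.0006074407490002444
[305 315  30  29 683] [319.76281113 329.08491947]
face ctr [0.57489054 0.01517542 0.1600032 ] foot [0.57585526 0.01462431 0.11201606] tool [ 0.00229213  0.00015084 -0.02389665] tilt axis tool [ 0.64271162 -0.00297437 -0.76610243]
t 5.25 pos [0.5635 0.0221 0.1404] F [-0.5 -0.  -2.5] gap 0.05 J [-15.  44.  58.  11. 115. -72.]
shift [ 0.48 -0.15 -0.85] turn [-0.12  0.37 -0.06]
```

View pics/s6.png

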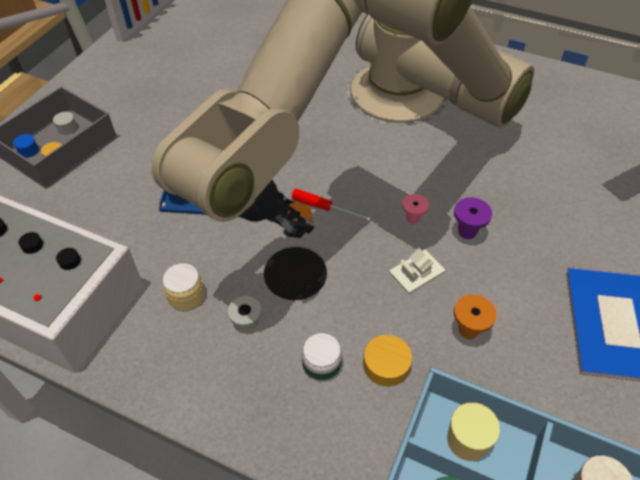

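View pics/w6.png

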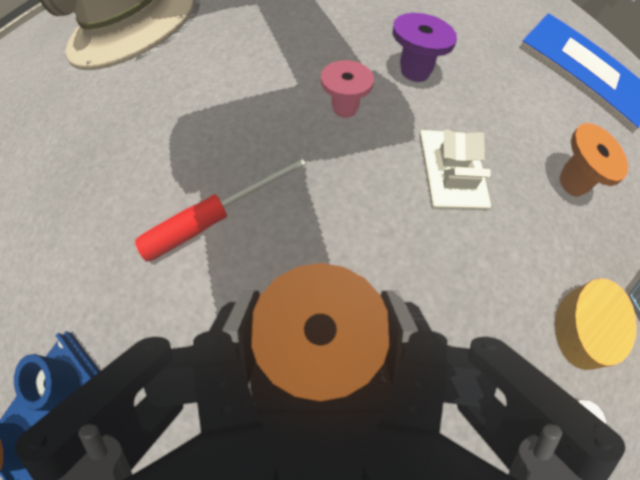

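```bash
python3 -c "
from h import *
go([.564,.021,.0390],59,40)"
```

```text
t 5.3 pos [0.5634 0.0222 0.1406] F [ 0.1 -0.2 -2. ] gap 0.0494 J [-15.  44.  58.  11. 115. -72.]
shift [-6.43 -0.05  7.87] turn [-0.13  1.39 -0.05]
```

```bash
python3 -m pendant '[{"tx":-1.3,"ty":0,"tz":1.6,"wx":-0.1,"wy":1.4,"wz":0,"jaw":-0.5},{"tx":-2.6,"ty":0,"tz":3.2,"wx":-0.1,"wy":1.4,"wz":0,"jaw":-0.5},{"tx":-4,"ty":0,"tz":4.9,"wx":-0.1,"wy":1.4,"wz":0,"jaw":-0.5},{"tx":-5.4,"ty":0,"tz":6.6,"wx":-0.1,"wy":1.4,"wz":0,"jaw":-0.5},{"tx":-6.4,"ty":0,"tz":7.9,"wx":-0.1,"wy":1.4,"wz":0,"jaw":-0.5}]'; python3 -m pendant '[{"tx":0,"ty":0,"tz":0,"wx":0,"wy":0,"wz":0,"jaw":-0.5},{"tx":0,"ty":0,"tz":0,"wx":0,"wy":0,"wz":0,"jaw":-0.5}]';python3 - <<'E'
from h import *
from cell import arm
s=arm.observe(); R=s["orientation"]; p=s["tool_pos"]
im=arm.get_image("wrist"); cv2.imwrite(f"pics/w7.png",im["color"][:,:,::-1]); np.savez(f"w7.npz",**im)
c,n,k,e=face(im,319,329,60); print(c,n,k,e)
h=fworld(im,319.8,329.1,c[2]); foot=h-.048*n; print("face ctr",h,"foot",foot)
go([.564,.021,.036],59,40)
E
```

```text
clock: 5.72
tool_pos: [0.5636, 0.0216, 0.0374]
orientation: [[-0.655, 0.515, -0.552], [0.395, 0.857, 0.331], [0.644, -0.001, -0.765]]
force: [-0.8, -0.1, -1.8]
finger_gap: 0.0495
clock: 5.88
tool_pos: [0.5639, 0.0214, 0.0388]
orientation: [[-0.655, 0.516, -0.553], [0.395, 0.857, 0.331], [0.644, -0.001, -0.765]]
force: [-0.1, -0.4, -1.7]
finger_gap: 0.0499
[0.57538735 0.01432838 0.05852711] [ 0.001001   -0.00181323  0.99999786] 11005 0.0006073183906367395
face ctr [0.5756682  0.01452383 0.05852711] foot [0.57562015 0.01461087 0.01052721]
t 5.9333 pos [0.5644 0.0211 0.0395] F [ 1.2 -0.1 -1.6] gap 0.05 J [-15.  51.  62.  11. 106. -74.]
shift [-0.2  -0.03  0.28] turn [-0.01 -0.01 -0.07]
```

```bash
python3 -m pendant '[{"tx":-0.13,"ty":0,"tz":0.15,"wx":0,"wy":0,"wz":0,"jaw":-0.5},{"tx":-0.19,"ty":0,"tz":0.23,"wx":0,"wy":0,"wz":0,"jaw":-0.5},{"tx":-0.26,"ty":0,"tz":0.31,"wx":0,"wy":0,"wz":0,"jaw":-0.5},{"tx":-0.26,"ty":0,"tz":0.31,"wx":0,"wy":0,"wz":0,"jaw":-0.5}]';python3 -m pendant '[{"tx":-0.03,"ty":0,"tz":0.04,"wx":0,"wy":0,"wz":0,"jaw":-0.5},{"tx":-0.03,"ty":0,"tz":0.04,"wx":0,"wy":0,"wz":0,"jaw":-0.5}]'
```

```text
clock: 6.27
tool_pos: [0.5641, 0.0207, 0.0344]
orientation: [[-0.655, 0.516, -0.552], [0.396, 0.856, 0.332], [0.644, -0.001, -0.765]]
force: [-0.1, -0.5, -1.0]
finger_gap: 0.0501
clock: 6.43
tool_pos: [0.5641, 0.0206, 0.0337]
orientation: [[-0.655, 0.517, -0.552], [0.396, 0.856, 0.332], [0.644, -0.001, -0.765]]
force: [1.3, -0.3, -1.4]
finger_gap: 0.0501
```

```bash
python3 -m pendant '[{"tx":-0.04,"ty":0,"tz":0.05,"wx":0,"wy":0,"wz":0,"jaw":-0.5},{"tx":-0.04,"ty":0,"tz":0.05,"wx":0,"wy":0,"wz":0,"jaw":-0.5}]';python3 -m pendant '[{"tx":-0.04,"ty":0,"tz":0.05,"wx":0,"wy":0,"wz":0,"jaw":-0.5},{"tx":-0.04,"ty":0,"tz":0.05,"wx":0,"wy":0,"wz":0,"jaw":-0.5}]'
```

```text
clock: 6.6
tool_pos: [0.5641, 0.0207, 0.0337]
orientation: [[-0.655, 0.516, -0.552], [0.396, 0.856, 0.332], [0.644, -0.001, -0.765]]
force: [-0.5, -0.4, 4.7]
finger_gap: 0.0496
clock: 6.77
tool_pos: [0.5641, 0.0207, 0.0336]
orientation: [[-0.655, 0.516, -0.552], [0.396, 0.856, 0.332], [0.644, -0.001, -0.765]]
force: [-0.1, -0.2, 9.4]
finger_gap: 0.0496
```

```bash
python3 -m pendant '[{"tx":0.02,"ty":0,"tz":-0.03,"wx":0,"wy":0,"wz":0,"jaw":0.15},{"tx":0.02,"ty":0,"tz":-0.03,"wx":0,"wy":0,"wz":0,"jaw":0.3},{"tx":0.02,"ty":0,"tz":-0.03,"wx":0,"wy":0,"wz":0,"jaw":0.5},{"tx":0.02,"ty":0,"tz":-0.03,"wx":0,"wy":0,"wz":0,"jaw":0.7},{"tx":0.02,"ty":0,"tz":-0.03,"wx":0,"wy":0,"wz":0,"jaw":0.9}]';python3 - <<'E'
from h import *
from cell import arm
im=arm.get_image("wrist"); cv2.imwrite(f"pics/w8.png",im["color"][:,:,::-1]); np.savez(f"w8.npz",**im)
c,n,k,e=face(im,319,329,60); print(c,n,k,e)
go([.564,.021,.036],59,40)
E
```

```text
clock: 7.18
tool_pos: [0.564, 0.0207, 0.0324]
orientation: [[-0.654, 0.517, -0.552], [0.396, 0.856, 0.332], [0.644, -0.002, -0.765]]
force: [0.3, 0.3, 0.0]
finger_gap: 0.0807
[0.57574203 0.01348445 0.05348067] [-7.88649819e-04  4.46436318e-05  9.99999688e-01] 11025 0.0006130307196857843
t 7.2333 pos [0.564  0.0207 0.0325] F [ 1.1 -0.4 -0.1] gap 0.0808 J [-15.  51.  62.  11. 105. -75.]
shift [ 0.24  0.03 -0.26] turn [-0.   -0.12 -0.13]
```

View pics/w8.png

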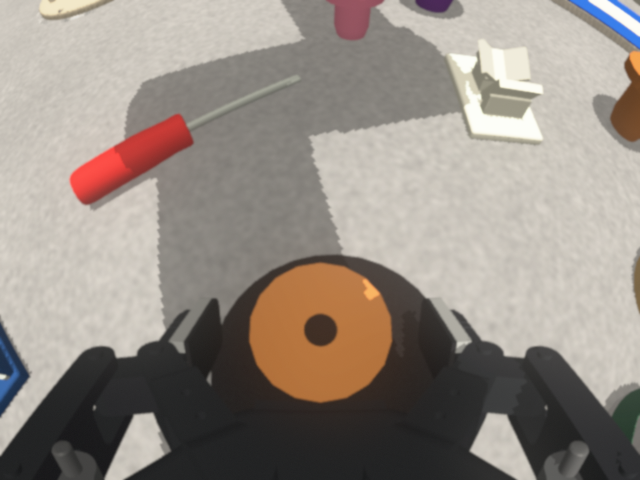

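The bushing stands upright on the mat, with its hole at (320,330) and the fingers clear. I'll back off along the tool axis.

```bash
python3 -m pendant '[{"tx":0,"ty":0,"tz":-0.5,"wx":0,"wy":0,"wz":0,"jaw":1},{"tx":0,"ty":0,"tz":-1.5,"wx":0,"wy":0,"wz":0,"jaw":1},{"tx":0,"ty":0,"tz":-3.5,"wx":0,"wy":0,"wz":0,"jaw":1},{"tx":0,"ty":0,"tz":-6,"wx":0,"wy":0,"wz":0,"jaw":1},{"tx":0,"ty":0,"tz":-9,"wx":0,"wy":0,"wz":0,"jaw":1}]';python3 - <<'E'
from h import *
im=dict(np.load("w8.npz"))
hsv=cv2.cvtColor(im["color"],cv2.COLOR_RGB2HSV)
m=np.zeros((480,640),np.uint8); m[305:355,295:345]=(hsv[305:355,295:345,2]<70); st=cv2.connectedComponentsWithStats(m); i=1+st[2][1:,4].argmax();print(st[3][i],fworld(im,*st[3][i],.054))
go([.5756,.014,.17],20,0)
E
```

```text
clock: 7.65
tool_pos: [0.6137, -0.0092, 0.1021]
orientation: [[-0.653, 0.516, -0.554], [0.395, 0.856, 0.332], [0.646, -0.002, -0.764]]
force: [0.1, 0.3, 0.1]
finger_gap: 0.0852
[320.06584992 329.68147014] [0.57631944 0.01360106 0.054     ]
t 7.65 pos [ 0.6137 -0.0092  0.1021] F [0.1 0.3 0.1] gap 0.0852 J [-16.  52.  47.  11. 119. -73.]
shift [ 7.79  0.01 -2.3 ] turn [-13.76 -38.6   37.25]
```

```bash
python3 -m pendant '[{"tx":1.5,"ty":0,"tz":-1.2,"wx":-1.7,"wy":-4.8,"wz":4.6,"jaw":1},{"tx":3,"ty":0,"tz":-2,"wx":-3.4,"wy":-9.6,"wz":9.2,"jaw":1},{"tx":4.5,"ty":0,"tz":-2.3,"wx":-5.1,"wy":-14.4,"wz":13.8,"jaw":1},{"tx":6,"ty":0,"tz":-2.3,"wx":-6.8,"wy":-19.2,"wz":18.4,"jaw":1},{"tx":7.8,"ty":0,"tz":-2.3,"wx":-8.5,"wy":-24,"wz":23,"jaw":1}]';python3 -c "
from h import *
go([.5763,.0138,.16],20,0)"
```

```text
clock: 8.07
tool_pos: [0.5753, 0.0135, 0.1702]
orientation: [[-0.536, 0.823, -0.188], [0.805, 0.565, 0.18], [0.254, -0.055, -0.966]]
force: [0.5, 0.1, 0.3]
finger_gap: 0.0853
t 8.0667 pos [0.5753 0.0135 0.1702] F [0.5 0.1 0.3] gap 0.0853 J [-14.  32.  68.   7.  93. -48.]
shift [-0.29  0.15  0.97] turn [ -4.95 -14.29  13.96]
```

```bash
python3 -m pendant '[{"tx":-0.3,"ty":0.1,"tz":0.3,"wx":-1.6,"wy":-4.8,"wz":4.6,"jaw":1},{"tx":-0.3,"ty":0.15,"tz":0.6,"wx":-3.3,"wy":-9.6,"wz":9.3,"jaw":1},{"tx":-0.3,"ty":0.15,"tz":1,"wx":-4.95,"wy":-14.3,"wz":14,"jaw":1},{"tx":-0.3,"ty":0.15,"tz":1,"wx":-4.95,"wy":-14.3,"wz":14,"jaw":1},{"tx":-0.3,"ty":0.15,"tz":1,"wx":-4.95,"wy":-14.3,"wz":14,"jaw":1}]';python3 - <<'E'
from h import *
from cell import arm
im=arm.get_image("wrist"); cv2.imwrite(f"pics/w9.png",im["color"][:,:,::-1]); np.savez(f"w9.npz",**im)
im=arm.get_image("scene"); cv2.imwrite(f"pics/s9.png",im["color"][:,:,::-1]); np.savez(f"s9.npz",**im)
go([.5763,.0138,.16],20,0)
E
```

```text
clock: 8.48
tool_pos: [0.5761, 0.0149, 0.1594]
orientation: [[-0.349, 0.937, -0.005], [0.937, 0.349, 0.004], [0.005, -0.003, -1.0]]
force: [0.1, -0.2, 0.5]
finger_gap: 0.0851
t 8.5833 pos [0.5769 0.0139 0.159 ] F [-0.8  0.3 -0.2] gap 0.0851 J [-10.  28.  76.   0.  76. -31.]
shift [ 0.01 -0.06 -0.1 ] turn [-0.18 -0.31  0.34]
```

View pics/w9.png

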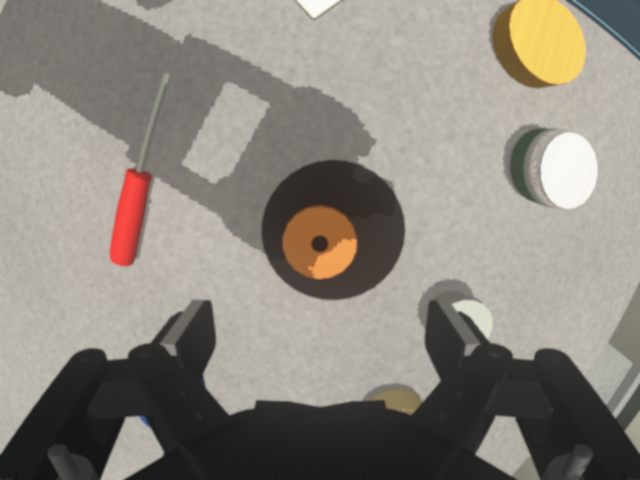

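```bash
python3 - <<'E'
from h import *
im=dict(np.load("w9.npz"))
hsv=cv2.cvtColor(im["color"],cv2.COLOR_RGB2HSV)
m=np.zeros((480,640),np.uint8); m[232:255,308:332]=(hsv[232:255,308:332,2]<70); st=cv2.connectedComponentsWithStats(m); i=1+st[2][1:,4].argmax();print(st[3][i],fworld(im,*st[3][i],.054))
p=fworld(im,*st[3][i],.054); go([p[0],p[1],.07],20,0);go([p[0],p[1],.031],20,0)
E
```

```text
[319.39751553 243.33540373] [0.57624944 0.01402201 0.054     ]
t 8.5833 pos [0.5769 0.0139 0.159 ] F [-0.8  0.3 -0.2] gap 0.0851 J [-10.  28.  76.   0.  76. -31.]
shift [-0.02 -0.03  8.9 ] turn [-0.18 -0.31  0.34]
t 8.5833 pos [0.5769 0.0139 0.159 ] F [-0.8  0.3 -0.2] gap 0.0851 J [-10.  28.  76.   0.  76. -31.]
shift [-4.00e-02 -1.00e-02  1.28e+01] turn [-0.18 -0.31  0.34]
```

```bash
python3 -m pendant '[{"tx":0,"ty":-0.02,"tz":3,"wx":-0.2,"wy":-0.3,"wz":0.3,"jaw":1},{"tx":0,"ty":-0.02,"tz":6,"wx":-0.2,"wy":-0.3,"wz":0.3,"jaw":1},{"tx":0,"ty":-0.02,"tz":8,"wx":-0.2,"wy":-0.3,"wz":0.3,"jaw":1},{"tx":0,"ty":-0.02,"tz":9,"wx":-0.2,"wy":-0.3,"wz":0.3,"jaw":1},{"tx":0,"ty":-0.02,"tz":9,"wx":-0.2,"wy":-0.3,"wz":0.3,"jaw":1}]';python3 -c "
from h import *
go([.5762,.014,.031],20,0)"
```

```text
clock: 9.0
tool_pos: [0.5754, 0.014, 0.0667]
orientation: [[-0.341, 0.94, -0.003], [0.94, 0.341, 0.0], [0.001, -0.003, -1.0]]
force: [-0.6, -0.6, 0.3]
finger_gap: 0.0857
t 9.0 pos [0.5754 0.014  0.0667] F [-0.6 -0.6  0.3] gap 0.0857 J [-10.  34.  83.  -0.  63. -30.]
shift [-0.03  0.09  3.57] turn [-0.18 -0.08 -0.06]
```

```bash
python3 -m pendant '[{"tx":0,"ty":0.05,"tz":1.2,"wx":-0.2,"wy":0,"wz":0,"jaw":1},{"tx":0,"ty":0.05,"tz":2.4,"wx":-0.2,"wy":0,"wz":0,"jaw":1},{"tx":0,"ty":0.05,"tz":3.6,"wx":-0.2,"wy":0,"wz":0,"jaw":1},{"tx":0,"ty":0.05,"tz":3.6,"wx":-0.2,"wy":0,"wz":0,"jaw":0.6},{"tx":0,"ty":0.05,"tz":3.6,"wx":-0.2,"wy":0,"wz":0,"jaw":0.4}]';python3 -c "
from h import *
from cell import arm
im=arm.get_image('wrist'); cv2.imwrite('pics/w10.png',im['color'][:,:,::-1])
go([.5762,.014,.031],20,0)"
```

```text
clock: 9.42
tool_pos: [0.577, 0.0143, 0.0337]
orientation: [[-0.341, 0.94, 0.005], [0.94, 0.341, 0.0], [-0.002, 0.005, -1.0]]
force: [0.2, -1.0, -0.4]
finger_gap: 0.064
t 9.4667 pos [0.5772 0.0143 0.0341] F [-0.5 -0.1 -0.3] gap 0.0604 J [-10.  36.  85.   0.  58. -30.]
shift [ 0.   -0.11  0.31] turn [ 0.33  0.12 -0.05]
```

View pics/w10.png

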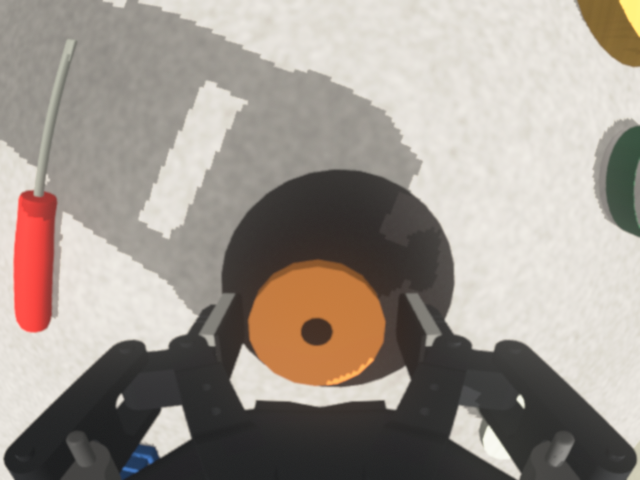

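```bash
python3 -m pendant '[{"tx":0,"ty":-0.1,"tz":0.25,"wx":0.3,"wy":0.1,"wz":0,"jaw":0.4},{"tx":0,"ty":-0.1,"tz":0.25,"wx":0.3,"wy":0.1,"wz":0,"jaw":0.3},{"tx":0,"ty":-0.1,"tz":0.25,"wx":0.3,"wy":0.1,"wz":0,"jaw":0.0},{"tx":0,"ty":-0.1,"tz":0.25,"wx":0.3,"wy":0.1,"wz":0,"jaw":-0.5},{"tx":0,"ty":-0.1,"tz":0.25,"wx":0.3,"wy":0.1,"wz":0,"jaw":-0.5}]';python3 -m pendant '[{"tx":0,"ty":0,"tz":0,"wx":0,"wy":0,"wz":0,"jaw":-0.5},{"tx":0,"ty":0,"tz":-1,"wx":0,"wy":0,"wz":0,"jaw":-0.5},{"tx":0,"ty":0,"tz":-4,"wx":0,"wy":0,"wz":0,"jaw":-0.5},{"tx":0,"ty":0,"tz":-8,"wx":0,"wy":0,"wz":0,"jaw":-0.5},{"tx":0,"ty":0,"tz":-12,"wx":0,"wy":0,"wz":0,"jaw":-0.5}]';python3 -c "
from h import *
go([.49,-.1985,.18],20,0)"
```

```text
clock: 9.88
tool_pos: [0.5756, 0.0142, 0.0314]
orientation: [[-0.341, 0.94, 0.0], [0.94, 0.341, -0.0], [-0.0, -0.0, -1.0]]
force: [-2.1, 0.0, 6.6]
finger_gap: 0.0498
clock: 10.3
tool_pos: [0.5748, 0.0144, 0.152]
orientation: [[-0.341, 0.94, -0.003], [0.94, 0.341, 0.0], [0.001, -0.003, -1.0]]
force: [1.1, 0.2, -1.5]
finger_gap: 0.0496
t 10.3 pos [0.5748 0.0144 0.152 ] F [ 1.1  0.2 -1.5] gap 0.0496 J [-10.  28.  77.  -0.  74. -30.]
shift [-17.12 -15.25  -2.79] turn [-0.15 -0.08 -0.04]
```

```bash
python3 -m pendant '[{"tx":-3.5,"ty":-2.4,"tz":-1,"wx":0,"wy":0,"wz":0,"jaw":-0.5},{"tx":-7,"ty":-4.8,"tz":-2,"wx":0,"wy":0,"wz":0,"jaw":-0.5},{"tx":-10.5,"ty":-7.2,"tz":-3,"wx":0,"wy":0,"wz":0,"jaw":-0.5},{"tx":-14,"ty":-9.6,"tz":-4,"wx":0,"wy":0,"wz":0,"jaw":-0.5},{"tx":-17.5,"ty":-12,"tz":-5,"wx":0,"wy":0,"wz":0,"jaw":-0.5}]';python3 -c "
from h import *
go([.514,-.264,.20],20,0)"
```

```text
clock: 10.72
tool_pos: [0.5238, -0.1835, 0.1995]
orientation: [[-0.342, 0.94, -0.001], [0.94, 0.342, -0.0], [0.0, -0.001, -1.0]]
force: [1.5, 0.1, -2.6]
finger_gap: 0.0496
t 10.7167 pos [ 0.5238 -0.1835  0.1995] F [ 1.5  0.1 -2.6] gap 0.0496 J [-32.  24.  77.  -0.  80. -51.]
shift [-7.23 -3.67 -0.05] turn [-0.04 -0.01 -0.02]
```

```bash
python3 -m pendant '[{"tx":-2.4,"ty":-1.2,"tz":0,"wx":0,"wy":0,"wz":0,"jaw":-0.5},{"tx":-5,"ty":-2.5,"tz":0,"wx":0,"wy":0,"wz":0,"jaw":-0.5},{"tx":-7.2,"ty":-3.7,"tz":0,"wx":0,"wy":0,"wz":0,"jaw":-0.5},{"tx":-7.2,"ty":-3.7,"tz":0,"wx":0,"wy":0,"wz":0,"jaw":-0.5},{"tx":-7.2,"ty":-3.7,"tz":0,"wx":0,"wy":0,"wz":0,"jaw":-0.5}]';python3 - <<'E'
from h import *
from cell import arm
s=arm.observe(); R=s["orientation"]; p=s["tool_pos"]
im=arm.get_image("wrist"); cv2.imwrite(f"pics/w11.png",im["color"][:,:,::-1]); np.savez(f"w11.npz",pos=p,ori=R,**im)
cv2.imwrite("pics/w11c.png",cv2.resize(im["color"][:,:,::-1][180:420,200:440],(720,720)[:2],interpolation=cv2.INTER_CUBIC)[:600])
c,n,k,e=face(im,319,329,60); print(c,n,k,e)
go([.49,-.1985,.18],20,0)
E
```

```text
clock: 11.13
tool_pos: [0.5141, -0.2631, 0.1984]
orientation: [[-0.339, 0.941, -0.001], [0.941, 0.339, 0.0], [0.001, -0.001, -1.0]]
force: [0.0, 0.8, -0.6]
finger_gap: 0.0492
[ 0.51391644 -0.26183903  0.2204278 ] [ 2.50621016e-03 -9.09852095e-04  9.99996446e-01] 11105 0.00054406958947102
t 11.1833 pos [ 0.5144 -0.2621  0.1985] F [-0.6 -0.3 -1.9] gap 0.0494 J [-39.  26.  73.  -0.  81. -59.]
shift [ 6.81 -0.12  1.85] turn [-0.05 -0.05 -0.08]
```

View pics/w11.png

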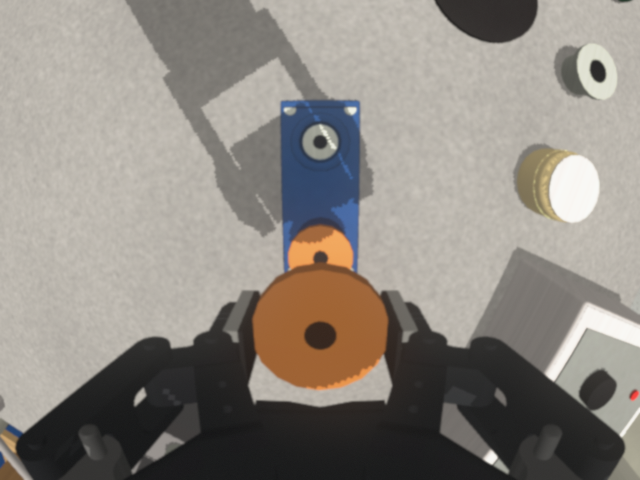

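```bash
python3 - <<'E'
from h import *
im=dict(np.load("w11.npz")); c=im["color"][:,:,::-1]
cv2.imwrite("pics/w11d.png",cv2.resize(c[95:275,270:370],(440,792)[:2],interpolation=cv2.INTER_CUBIC)[:600])
E
```

```text
(no output)
```

View pics/w11d.png

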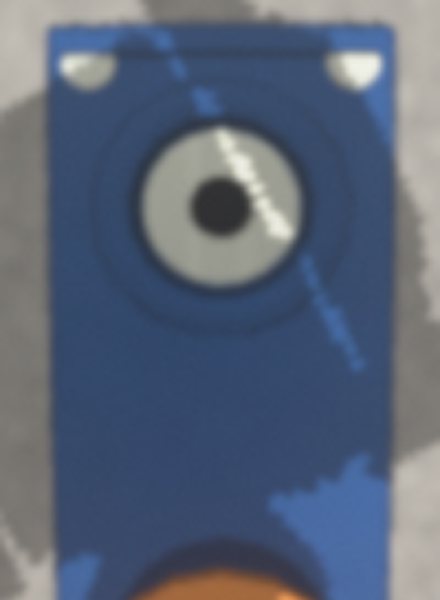

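```bash
python3 - <<'E'
from h import *
im=dict(np.load("w11.npz")); s=im
hsv=cv2.cvtColor(im["color"],cv2.COLOR_RGB2HSV)
m=np.zeros((480,640),np.uint8); m[310:360,295:345]=(hsv[310:360,295:345,2]<60); st=cv2.connectedComponentsWithStats(m); i=1+st[2][1:,4].argmax();print(st[3][i])
R,p=im["ori"],im["pos"]
h=fworld(im,*st[3][i],.2204); print("held face",h,"rel tool",R.T@(h-p))
for q in[(320.1,141.4),(319.6,142.0)]: b=fworld(im,*q,.055); print("bore",b)
print("rim check",[fworld(im,270+u/4.4-.4,95+v/4.4-.4,.055).round(4).tolist() for u,v in((93,206),(352,206),(222,75),(222,337))])
print("depth boss", np.round([fcloud(im)[142,320-25,2],fcloud(im)[142,320+25,2]],4))
E
```

```text
[319.86876155 335.19038817]
held face [ 0.51488314 -0.26357315  0.2204    ] rel tool [-0.00066085  0.0005285  -0.02195634]
bore [ 0.49148718 -0.19876528  0.055     ]
bore [ 0.49128702 -0.19932781  0.055     ]
rim check [[0.4704, -0.2062, 0.055], [0.5125, -0.191, 0.055], [0.4837, -0.1772, 0.055], [0.4993, -0.2204, 0.055]]
depth boss [0.053 0.056]
```

```bash
python3 -m pendant '[{"tx":2.3,"ty":0,"tz":0,"wx":0,"wy":0,"wz":0,"jaw":-0.5},{"tx":4.6,"ty":0,"tz":0.5,"wx":0,"wy":0,"wz":0,"jaw":-0.5},{"tx":6.8,"ty":-0.1,"tz":1.8,"wx":0,"wy":0,"wz":0,"jaw":-0.5},{"tx":6.8,"ty":-0.1,"tz":4,"wx":0,"wy":0,"wz":0,"jaw":-0.5},{"tx":6.8,"ty":-0.1,"tz":7,"wx":0,"wy":0,"wz":0,"jaw":-0.5}]';python3 -c "
from h import *
go([.4905,-.1983,.095],20,0)"
```

```text
clock: 11.6
tool_pos: [0.4911, -0.1968, 0.1299]
orientation: [[-0.344, 0.939, 0.003], [0.939, 0.344, -0.003], [-0.003, 0.002, -1.0]]
force: [1.0, -2.0, -2.1]
finger_gap: 0.0495
t 11.6 pos [ 0.4911 -0.1968  0.1299] F [ 1.  -2.  -2.1] gap 0.0495 J [-35.  25.  87.  -0.  67. -55.]
shift [-0.1  -0.12  3.49] turn [0.12 0.2  0.13]
```

```bash
python3 -m pendant '[{"tx":-0.1,"ty":-0.1,"tz":2,"wx":0,"wy":0,"wz":0.1,"jaw":-0.5},{"tx":-0.1,"ty":-0.1,"tz":3.5,"wx":0,"wy":0,"wz":0.1,"jaw":-0.5},{"tx":-0.1,"ty":-0.1,"tz":3.5,"wx":0,"wy":0,"wz":0.1,"jaw":-0.5},{"tx":-0.1,"ty":-0.1,"tz":3.5,"wx":0,"wy":0,"wz":0.1,"jaw":-0.5}]';python3 -c "
from h import *
from cell import arm
for i in range(1):
  for n in('scene','top','wrist'):
    im=arm.get_image(n); cv2.imwrite(f'pics/{n}12.png',im['color'][:,:,::-1]); np.savez(f'{n}12.npz',**im)
im=cv2.imread('pics/scene12.png'); cv2.imwrite('pics/s12c.png',cv2.resize(im[140:240,140:290],(750,500),interpolation=cv2.INTER_CUBIC))
go([.4905,-.1983,.075],20,0)"
```

```text
clock: 11.93
tool_pos: [0.4899, -0.199, 0.0935]
orientation: [[-0.341, 0.94, -0.002], [0.94, 0.341, 0.001], [0.001, -0.001, -1.0]]
force: [-0.6, -0.6, -0.2]
finger_gap: 0.0495
t 12.0833 pos [ 0.4904 -0.2     0.0946] F [ 0.3  0.1 -1.6] gap 0.0497 J [-35.  28.  89.  -0.  63. -55.]
shift [0.16 0.07 1.96] turn [ 0.02  0.09 -0.11]
```

View pics/s12c.png

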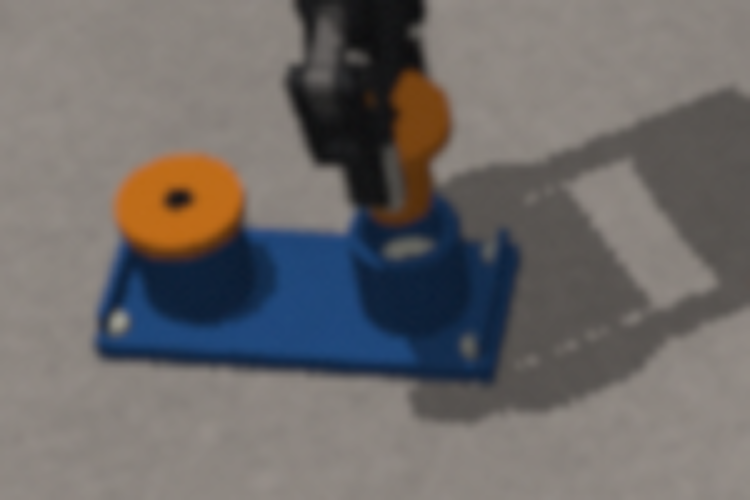

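View pics/wrist12.png

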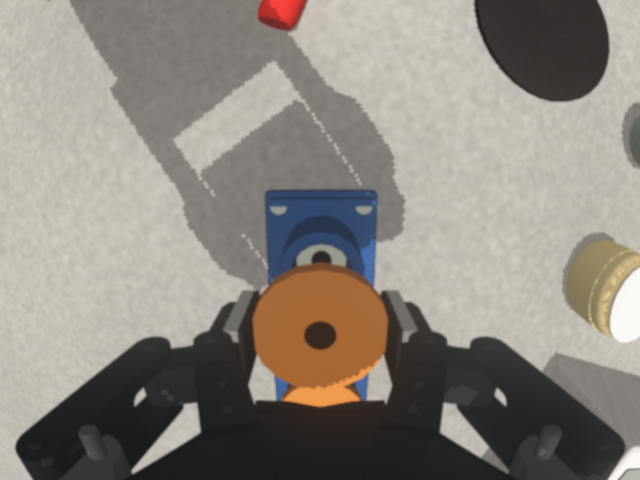

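```bash
python3 -m pendant '[{"tx":0.15,"ty":0.07,"tz":0.3,"wx":0,"wy":0,"wz":-0.1,"jaw":-0.5},{"tx":0.15,"ty":0.07,"tz":0.9,"wx":0,"wy":0,"wz":-0.1,"jaw":-0.5},{"tx":0.15,"ty":0.07,"tz":1.5,"wx":0,"wy":0,"wz":-0.1,"jaw":-0.5},{"tx":0.15,"ty":0.07,"tz":1.5,"wx":0,"wy":0,"wz":-0.1,"jaw":-0.5},{"tx":0.15,"ty":0.07,"tz":1.5,"wx":0,"wy":0,"wz":-0.1,"jaw":-0.5}]';python3 -c "
from h import *
go([.4905,-.1983,.07],20,0)"
```

```text
clock: 12.5
tool_pos: [0.4897, -0.1983, 0.0777]
orientation: [[-0.341, 0.94, -0.002], [0.94, 0.341, 0.001], [0.001, -0.002, -1.0]]
force: [-0.9, -0.1, -2.0]
finger_gap: 0.0492
t 12.5 pos [ 0.4897 -0.1983  0.0777] F [-0.9 -0.1 -2. ] gap 0.0492 J [-35.  29.  91.  -0.  60. -55.]
shift [-0.03  0.08  0.77] turn [-0.1  -0.07 -0.05]
```

```bash
python3 -m pendant '[{"tx":0,"ty":0.08,"tz":0.3,"wx":0,"wy":0,"wz":0,"jaw":-0.5},{"tx":0,"ty":0.08,"tz":0.6,"wx":0,"wy":0,"wz":0,"jaw":-0.5},{"tx":0,"ty":0.08,"tz":0.6,"wx":0,"wy":0,"wz":0,"jaw":-0.5}]';python3 -m pendant '[{"tx":0,"ty":0,"tz":0.2,"wx":0,"wy":0,"wz":0,"jaw":-0.5},{"tx":0,"ty":0,"tz":0.4,"wx":0,"wy":0,"wz":0,"jaw":-0.5},{"tx":0,"ty":0,"tz":0.4,"wx":0,"wy":0,"wz":0,"jaw":-0.5}]';python3 -c "
from h import *
go([.4905,-.1983,.06],20,0)"
```

```text
clock: 12.75
tool_pos: [0.4905, -0.198, 0.0716]
orientation: [[-0.341, 0.94, -0.002], [0.94, 0.341, 0.0], [0.001, -0.002, -1.0]]
force: [0.4, 0.4, -2.1]
finger_gap: 0.0495
clock: 13.0
tool_pos: [0.4905, -0.198, 0.0678]
orientation: [[-0.341, 0.94, -0.002], [0.94, 0.341, 0.0], [0.001, -0.001, -1.0]]
force: [0.3, 0.6, -1.0]
finger_gap: 0.0496
t 13.0 pos [ 0.4905 -0.198   0.0678] F [ 0.3  0.6 -1. ] gap 0.0496 J [-35.  30.  91.  -0.  59. -55.]
shift [-0.03 -0.01  0.78] turn [-0.08 -0.05 -0.05]
```

No lateral force so far. Foot at about 0.042, still 10 mm above the ring.

```bash
python3 -m pendant '[{"tx":0,"ty":0,"tz":0.2,"wx":0,"wy":0,"wz":0,"jaw":-0.5},{"tx":0,"ty":0,"tz":0.4,"wx":0,"wy":0,"wz":0,"jaw":-0.5},{"tx":0,"ty":0,"tz":0.4,"wx":0,"wy":0,"wz":0,"jaw":-0.5}]';python3 -m pendant '[{"tx":0,"ty":0,"tz":0.2,"wx":0,"wy":0,"wz":0,"jaw":-0.5},{"tx":0,"ty":0,"tz":0.4,"wx":0,"wy":0,"wz":0,"jaw":-0.5},{"tx":0,"ty":0,"tz":0.4,"wx":0,"wy":0,"wz":0,"jaw":-0.5}]'; python3 - <<'E'
from h import *
from cell import arm
s=arm.observe()
im=arm.get_image("wrist")
c,n,k,e=face(im,319,329,60); print(c,n,"shoulder above boss",c[2]-.008-.055)
E
```

```text
clock: 13.25
tool_pos: [0.4905, -0.198, 0.0638]
orientation: [[-0.341, 0.94, -0.002], [0.94, 0.341, 0.0], [0.001, -0.001, -1.0]]
force: [-0.2, -0.7, -2.0]
finger_gap: 0.0494
clock: 13.5
tool_pos: [0.4904, -0.198, 0.0598]
orientation: [[-0.341, 0.94, -0.002], [0.94, 0.341, 0.0], [0.001, -0.001, -1.0]]
force: [0.4, 0.3, -2.1]
finger_gap: 0.0496
[ 0.49020362 -0.19670017  0.08177653] [ 2.92360102e-03 -6.35611220e-04  9.99995524e-01] shoulder above boss 0.018776531413802082
```

Shoulder about 19 mm above the boss. I'll go down to touch the ring gently.

```bash
python3 -m pendant '[{"tx":0,"ty":0,"tz":0.1,"wx":0,"wy":0,"wz":0,"jaw":-0.5},{"tx":0,"ty":0,"tz":0.1,"wx":0,"wy":0,"wz":0,"jaw":-0.5}]';python3 -m pendant '[{"tx":0,"ty":0,"tz":0.1,"wx":0,"wy":0,"wz":0,"jaw":-0.5},{"tx":0,"ty":0,"tz":0.1,"wx":0,"wy":0,"wz":0,"jaw":-0.5}]'
```

```text
clock: 13.72
tool_pos: [0.4906, -0.1981, 0.0591]
orientation: [[-0.341, 0.94, -0.001], [0.94, 0.341, 0.0], [0.0, -0.001, -1.0]]
force: [-0.1, 0.7, -1.9]
finger_gap: 0.0495
clock: 13.88
tool_pos: [0.4906, -0.1981, 0.0581]
orientation: [[-0.341, 0.94, -0.001], [0.94, 0.341, 0.0], [0.0, -0.001, -1.0]]
force: [-1.1, 0.8, -1.9]
finger_gap: 0.0498
```

```bash
python3 -m pendant '[{"tx":0,"ty":0,"tz":0.1,"wx":0,"wy":0,"wz":0,"jaw":-0.5},{"tx":0,"ty":0,"tz":0.1,"wx":0,"wy":0,"wz":0,"jaw":-0.5}]';python3 -m pendant '[{"tx":0,"ty":0,"tz":0.05,"wx":0,"wy":0,"wz":0,"jaw":-0.5},{"tx":0,"ty":0,"tz":0.05,"wx":0,"wy":0,"wz":0,"jaw":-0.5}]'
```

```text
clock: 14.05
tool_pos: [0.4907, -0.1982, 0.0574]
orientation: [[-0.341, 0.94, -0.001], [0.94, 0.341, -0.0], [0.0, -0.001, -1.0]]
force: [0.0, 0.3, -0.4]
finger_gap: 0.05
clock: 14.22
tool_pos: [0.4907, -0.1983, 0.0573]
orientation: [[-0.341, 0.94, -0.0], [0.94, 0.341, -0.001], [-0.0, -0.001, -1.0]]
force: [-0.9, 1.0, 6.5]
finger_gap: 0.0495
```

On the ring (6.5 N up). I'll release here.

```bash
python3 -m pendant '[{"tx":0,"ty":0,"tz":-0.05,"wx":0,"wy":0,"wz":0,"jaw":0.15},{"tx":0,"ty":0,"tz":-0.05,"wx":0,"wy":0,"wz":0,"jaw":0.3},{"tx":0,"ty":0,"tz":-0.05,"wx":0,"wy":0,"wz":0,"jaw":0.5},{"tx":0,"ty":0,"tz":-0.05,"wx":0,"wy":0,"wz":0,"jaw":0.8},{"tx":0,"ty":0,"tz":-0.05,"wx":0,"wy":0,"wz":0,"jaw":0.9}]';python3 - <<'E'
from h import *
from cell import arm
im=arm.get_image("wrist"); cv2.imwrite("pics/w13.png",im["color"][:,:,::-1])
c,n,k,e=face(im,319,329,60); print(c,n,"shoulder above boss",c[2]-.008-.055)
go([.4907,-.1983,.16],20,0)
E
```

```text
clock: 14.63
tool_pos: [0.4906, -0.1981, 0.0571]
orientation: [[-0.341, 0.94, -0.001], [0.94, 0.341, 0.0], [0.0, -0.001, -1.0]]
force: [0.4, -0.5, -0.4]
finger_gap: 0.081
[ 0.49036776 -0.19666302  0.07935061] [ 1.53242114e-04 -1.29881232e-03  9.99999145e-01] shoulder above boss 0.016350611143521702
t 14.6833 pos [ 0.4906 -0.1981  0.0571] F [ 0.5 -0.  -0.5] gap 0.0815 J [-35.  31.  92.  -0.  57. -55.]
shift [-1.000e-02 -1.000e-02 -1.029e+01] turn [-0.06 -0.02 -0.04]
```

View pics/w13.png

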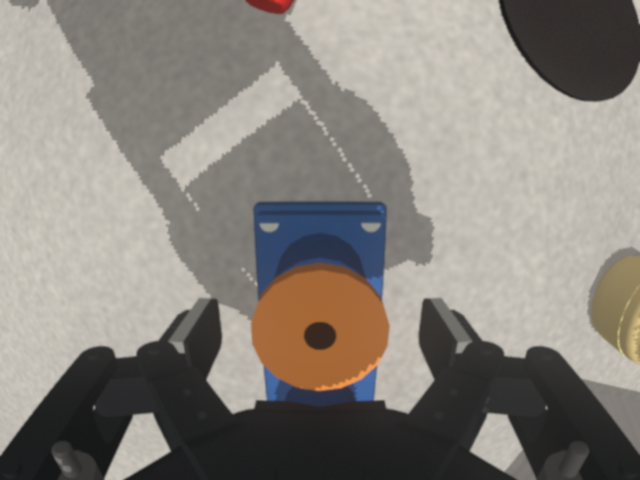

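Started, upright and released, its shoulder about 16–17 mm proud. I'll dwell, then withdraw and shut the fingers.

```bash
python3 -m pendant '[{"tx":0,"ty":0,"tz":0,"wx":0,"wy":0,"wz":0,"jaw":0.9},{"tx":0,"ty":0,"tz":0,"wx":0,"wy":0,"wz":0,"jaw":0.9},{"tx":0,"ty":0,"tz":0,"wx":0,"wy":0,"wz":0,"jaw":0.9},{"tx":0,"ty":0,"tz":-1,"wx":0,"wy":0,"wz":0,"jaw":1},{"tx":0,"ty":0,"tz":-3,"wx":0,"wy":0,"wz":0,"jaw":1}]';python3 -m pendant '[{"tx":0,"ty":0,"tz":-3,"wx":0,"wy":0,"wz":0,"jaw":1},{"tx":0,"ty":0,"tz":-5,"wx":0,"wy":0,"wz":0,"jaw":1},{"tx":0,"ty":0,"tz":-5,"wx":0,"wy":0,"wz":0,"jaw":0},{"tx":0,"ty":0,"tz":-5,"wx":0,"wy":0,"wz":0,"jaw":-1},{"tx":0,"ty":0,"tz":-5,"wx":0,"wy":0,"wz":0,"jaw":-1}]';python3 -m pendant '[{"tx":0,"ty":0,"tz":0,"wx":0,"wy":0,"wz":0,"jaw":-1},{"tx":0,"ty":0,"tz":0,"wx":0,"wy":0,"wz":0,"jaw":-1},{"tx":0,"ty":0,"tz":0,"wx":0,"wy":0,"wz":0,"jaw":-1}]'; python3 - <<'E'
from h import *
from cell import arm
im=arm.get_image("wrist"); cv2.imwrite("pics/w14.png",im["color"][:,:,::-1]); np.savez("w14.npz",**im)
go([.4905,-.1983,.083],20,0)
E
```

```text
clock: 15.1
tool_pos: [0.4897, -0.1976, 0.0864]
orientation: [[-0.341, 0.94, -0.005], [0.94, 0.341, 0.002], [0.004, -0.003, -1.0]]
force: [-0.7, 0.5, -0.3]
finger_gap: 0.0853
clock: 15.52
tool_pos: [0.4904, -0.1979, 0.1369]
orientation: [[-0.341, 0.94, -0.002], [0.94, 0.341, 0.0], [0.001, -0.001, -1.0]]
force: [-0.5, 0.5, -0.3]
finger_gap: 0.0516
clock: 15.77
tool_pos: [0.4905, -0.198, 0.1365]
orientation: [[-0.341, 0.94, -0.002], [0.94, 0.341, 0.001], [0.002, -0.002, -1.0]]
force: [0.6, 0.1, -0.1]
finger_gap: 0.0123
t 15.8167 pos [ 0.4905 -0.198   0.1366] F [-0.1 -0.8 -0.9] gap 0.0044 J [-35.  25.  86.  -0.  69. -55.]
shift [-0.03 -0.    5.36] turn [-0.1  -0.08 -0.05]
```

View pics/w14.png

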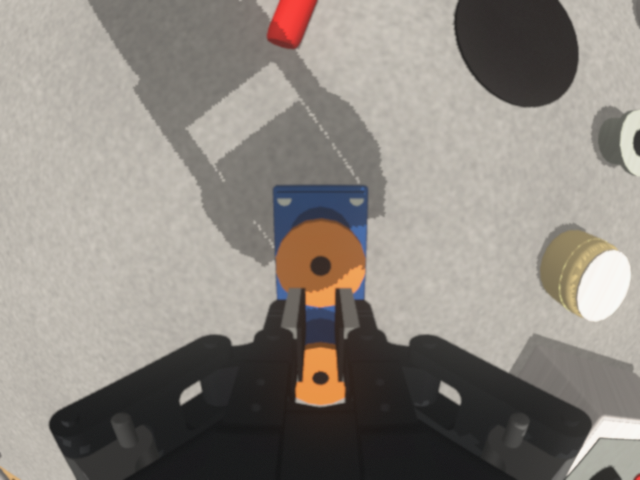

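```bash
python3 -c "
from h import *
im=dict(np.load('w14.npz'));print(fworld(im,320.3,266,.080))"; python3 -m pendant '[{"tx":0,"ty":0,"tz":2,"wx":0,"wy":0,"wz":0,"jaw":-1},{"tx":0,"ty":0,"tz":4,"wx":0,"wy":0,"wz":0,"jaw":-1},{"tx":0,"ty":0,"tz":5,"wx":0,"wy":0,"wz":0,"jaw":-1},{"tx":0,"ty":0,"tz":5.2,"wx":0,"wy":0,"wz":0,"jaw":-1},{"tx":0,"ty":0,"tz":5.2,"wx":0,"wy":0,"wz":0,"jaw":-1}]';python3 -c "
from h import *
go([.4908,-.1985,.07],20,0)"
```

```text
[ 0.49139396 -0.19856582  0.08      ]
clock: 16.23
tool_pos: [0.4905, -0.198, 0.0847]
orientation: [[-0.341, 0.94, -0.002], [0.94, 0.341, 0.001], [0.002, -0.002, -1.0]]
force: [-0.2, -0.9, 0.6]
finger_gap: 0.0
t 16.2333 pos [ 0.4905 -0.198   0.0847] F [-0.2 -0.9  0.6] gap 0.0 J [-35.  29.  90.  -0.  61. -55.]
shift [-0.06  0.02  1.47] turn [-0.11 -0.09 -0.05]
```

```bash
python3 -m pendant '[{"tx":-0.07,"ty":0.04,"tz":0.2,"wx":-0.1,"wy":-0.1,"wz":0,"jaw":-1},{"tx":-0.07,"ty":0.04,"tz":0.4,"wx":-0.1,"wy":-0.1,"wz":0,"jaw":-1},{"tx":-0.07,"ty":0.04,"tz":0.6,"wx":-0.1,"wy":-0.1,"wz":0,"jaw":-1},{"tx":-0.07,"ty":0.04,"tz":0.8,"wx":-0.1,"wy":-0.1,"wz":0,"jaw":-1},{"tx":-0.07,"ty":0.04,"tz":0.9,"wx":-0.1,"wy":-0.1,"wz":0,"jaw":-1}]';python3 - <<'E'
from h import *
from cell import arm
im=arm.get_image("wrist"); cv2.imwrite("pics/w15.png",im["color"][:,:,::-1]); np.savez("w15.npz",**im)
go([.4908,-.1985,.063],20,0)
E
```

```text
clock: 16.65
tool_pos: [0.4917, -0.199, 0.0773]
orientation: [[-0.341, 0.94, 0.003], [0.94, 0.341, -0.002], [-0.003, 0.002, -1.0]]
force: [-1.4, 1.3, 9.3]
finger_gap: 0.0001
t 16.7 pos [ 0.4917 -0.1989  0.0772] F [-1.4 -0.4  7.9] gap -0.0003 J [-35.  29.  90.  -0.  60. -55.]
shift [ 0.08 -0.07  1.42] turn [ 0.11  0.18 -0.04]
```

View pics/w15.png

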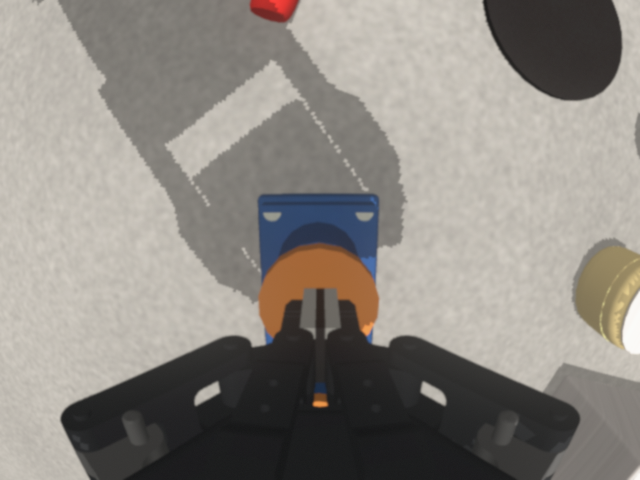

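```bash
python3 -m pendant '[{"tx":0,"ty":0,"tz":0.2,"wx":0,"wy":0,"wz":0,"jaw":-1},{"tx":0,"ty":0,"tz":0.4,"wx":0,"wy":0,"wz":0,"jaw":-1},{"tx":0,"ty":0,"tz":0.6,"wx":0,"wy":0,"wz":0,"jaw":-1},{"tx":0,"ty":0,"tz":0.8,"wx":0,"wy":0,"wz":0,"jaw":-1},{"tx":0,"ty":0,"tz":0.9,"wx":0,"wy":0,"wz":0,"jaw":-1}]';python3 -c "
from h import *
go([.4908,-.1985,.063],20,0)"
```

```text
clock: 17.12
tool_pos: [0.4918, -0.199, 0.0684]
orientation: [[-0.341, 0.94, 0.003], [0.94, 0.341, -0.002], [-0.003, 0.002, -1.0]]
force: [-1.2, 0.3, 9.8]
finger_gap: -0.0001
t 17.1167 pos [ 0.4918 -0.199   0.0684] F [-1.2  0.3  9.8] gap -0.0001 J [-35.  30.  91.  -0.  59. -55.]
shift [ 0.08 -0.08  0.54] turn [ 0.12  0.19 -0.04]
```

```bash
python3 -m pendant '[{"tx":0,"ty":0,"tz":0.15,"wx":0,"wy":0,"wz":0,"jaw":-1},{"tx":0,"ty":0,"tz":0.3,"wx":0,"wy":0,"wz":0,"jaw":-1},{"tx":0,"ty":0,"tz":0.4,"wx":0,"wy":0,"wz":0,"jaw":-1},{"tx":0,"ty":0,"tz":0.5,"wx":0,"wy":0,"wz":0,"jaw":-1}]';python3 -m pendant '[{"tx":0,"ty":0,"tz":0.1,"wx":0,"wy":0,"wz":0,"jaw":-1},{"tx":0,"ty":0,"tz":0.1,"wx":0,"wy":0,"wz":0,"jaw":-1}]'
```

```text
clock: 17.45
tool_pos: [0.4918, -0.199, 0.0635]
orientation: [[-0.341, 0.94, 0.003], [0.94, 0.341, -0.002], [-0.003, 0.002, -1.0]]
force: [-1.3, 0.8, 11.0]
finger_gap: 0.0001
clock: 17.62
tool_pos: [0.4918, -0.199, 0.063]
orientation: [[-0.341, 0.94, 0.003], [0.94, 0.341, -0.003], [-0.004, 0.002, -1.0]]
force: [-3.1, 1.8, 15.7]
finger_gap: 0.0
```

```bash
python3 -m pendant '[{"tx":0,"ty":0,"tz":0.1,"wx":0,"wy":0,"wz":0,"jaw":-1},{"tx":0,"ty":0,"tz":0.1,"wx":0,"wy":0,"wz":0,"jaw":-1}]';python3 -m pendant '[{"tx":0,"ty":0,"tz":0.05,"wx":0,"wy":0,"wz":0,"jaw":-1},{"tx":0,"ty":0,"tz":0.05,"wx":0,"wy":0,"wz":0,"jaw":-1}]'
```

```text
clock: 17.78
tool_pos: [0.4918, -0.199, 0.063]
orientation: [[-0.342, 0.94, 0.004], [0.94, 0.342, -0.003], [-0.004, 0.003, -1.0]]
force: [-6.3, 3.7, 24.3]
finger_gap: 0.0002
clock: 17.95
tool_pos: [0.4918, -0.199, 0.0629]
orientation: [[-0.342, 0.94, 0.004], [0.94, 0.342, -0.003], [-0.005, 0.003, -1.0]]
force: [-6.4, 4.6, 29.0]
finger_gap: -0.0
```

Home: it stops hard at 0.063 with the force rising. I'll retreat, stepping back and clear so the cameras can check.

```bash
python3 -m pendant '[{"tx":0,"ty":0,"tz":-0.3,"wx":0,"wy":0,"wz":0,"jaw":-1},{"tx":0,"ty":0,"tz":-1.5,"wx":0,"wy":0,"wz":0,"jaw":-1},{"tx":0,"ty":0,"tz":-4,"wx":0,"wy":0,"wz":0,"jaw":-1},{"tx":0,"ty":0,"tz":-7,"wx":0,"wy":0,"wz":0,"jaw":-1},{"tx":0,"ty":0,"tz":-10,"wx":0,"wy":0,"wz":0,"jaw":-1}]';python3 -m pendant '[{"tx":-3,"ty":0,"tz":-1,"wx":0,"wy":0,"wz":0,"jaw":-1},{"tx":-5,"ty":0,"tz":-2,"wx":0,"wy":0,"wz":0,"jaw":-1},{"tx":-6,"ty":0,"tz":-3,"wx":0,"wy":0,"wz":0,"jaw":-1},{"tx":-6,"ty":0,"tz":-3,"wx":0,"wy":0,"wz":0,"jaw":-1},{"tx":-6,"ty":0,"tz":-3,"wx":0,"wy":0,"wz":0,"jaw":-1}]'
python3 - <<'E'
from h import *
from cell import arm
im=arm.get_image("wrist"); cv2.imwrite("pics/w16.png",im["color"][:,:,::-1]); np.savez("w16.npz",**im)
im=arm.get_image("scene"); cv2.imwrite("pics/s16.png",im["color"][:,:,::-1]); 
cv2.imwrite("pics/s16c.png",cv2.resize(im["color"][140:240,140:290,::-1],(750,500),interpolation=cv2.INTER_CUBIC))
im=arm.get_image("top");cv2.imwrite("pics/t16.png",im["color"][:,:,::-1])
E
```

```text
clock: 18.37
tool_pos: [0.4909, -0.1984, 0.1609]
orientation: [[-0.341, 0.94, 0.001], [0.94, 0.341, -0.001], [-0.001, 0.0, -1.0]]
force: [0.4, -0.6, 0.1]
finger_gap: 0.0002
clock: 18.78
tool_pos: [0.5115, -0.2549, 0.1897]
orientation: [[-0.341, 0.94, 0.001], [0.94, 0.341, -0.001], [-0.002, 0.001, -1.0]]
force: [-0.2, -0.3, -0.4]
finger_gap: -0.0002
```

View pics/w16.png

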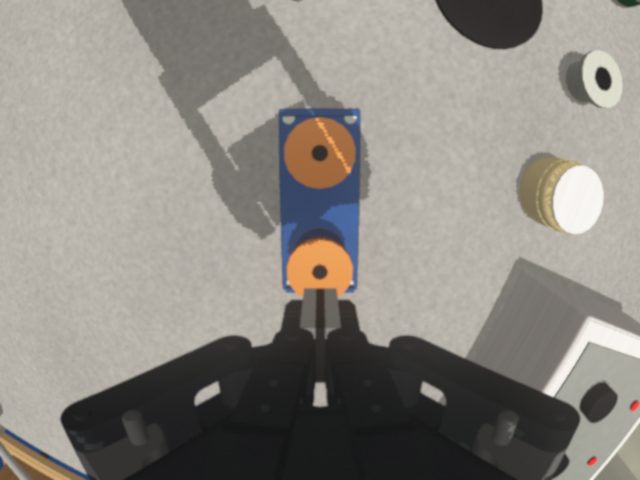

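View pics/s16c.png

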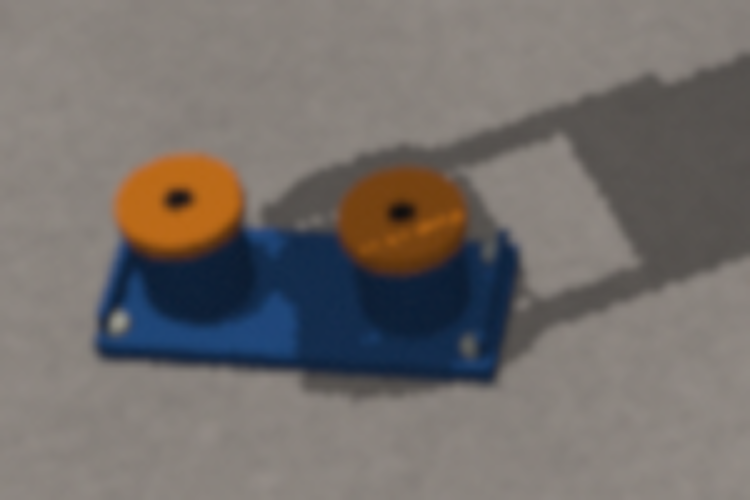

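View pics/t16.png

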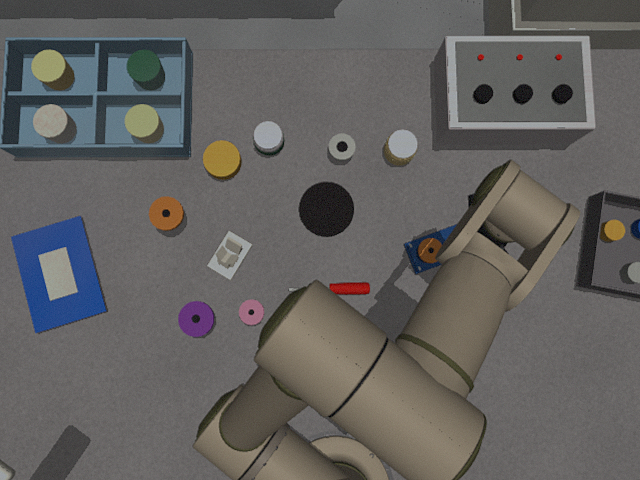

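```bash
python3 - <<'E'
from h import *
im=dict(np.load("w16.npz"))
for u,v,r in((320,153,33),(320,265,22)):
    c,n,k,e=face(im,u,v,r); print(c.round(4),n.round(4),k)
print(fworld(im,320,153,.063))
E
```

```text
[ 0.4919 -0.1986  0.0625] [7.0e-04 1.2e-03 1.0e+00] 3199
[ 0.5207 -0.2779  0.0624] [ 2.0e-04 -2.4e-03  1.0e+00] 1371
[ 0.49184521 -0.19862642  0.063     ]
```

The new flange top is at 62.5 mm, against 62.4 mm for the fitted reference. It is level within 0.002 rad, and the bystanders look unmoved. Handing in.

```bash
python3 -c "
from cell import arm
print(arm.sign_off()); print(arm.observe()['clock'])"
```

```text
the job is handed in; nothing more can be done
None
the job is handed in; nothing more can be done
```

The bushing is in the empty bore, pressed down until its flange sits on the boss, and I handed the job in at about 19 s of the 64 s limit. `sign_off` gives no verdict, so these are my own measurements.

1. **Cradle to mat:** I took the bushing by its flange rim, stood it upright on the black mat and let go. It measured upright to within 0.001 rad.
2. **Start in the bore:** I took it again from above and lowered it to the ring, where the force reached 6.5 N. I let go with the shoulder about 16–17 mm above the boss.
3. **Press home:** I pushed it down with the closed fingers at about 10 N. It stopped hard at 63 mm, and the force rose to 29 N.

**Last checks:**
- **Height:** the flange top reads 62.5 mm, against 62.4 mm for the fitted bushing beside it.
- **Tilt:** about 0.0014 rad.
- **Centring:** within about 1 mm of my bore estimate. The top and wrist cameras placed the bore about 1 mm apart, within the calibration error.
- **Bystanders:** by eye, all in the same place in the top picture before and after. The arm hid part of the screwdriver in the last one.

No check failed.

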